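# Restock the spring-fed carton dispenser in the sterilising room

### The arm

A 6-joint arm with a two-finger parallel gripper is mounted at the origin on the work surface. World frame = base frame: x ahead of the robot, y to its left, z up, the work surface at z = 0. Lengths are in mm, angles in rad, forces in N, time in s.
With the tool pointing down it reaches from about 275 to 1000 mm from the base axis. Payload 8.4 kg.
Tool frame: the origin (TCP) lies at the very end of the fingers, on their centre line; the grasp point (between the pads) lies 19 mm behind it; z points along the fingers, y is the direction in which the jaws open and shut (so a half turn about z gives the same grasp; the last joint's range is limited). The gripper opens to 85 mm and grips with 20 to 120 N. Pads are 22 mm wide; open, the fingers measure 114 mm over their backs; the gripper's body (76 mm by 85 mm) begins 54 mm behind the grasp point. The pads swing forward as they close: fully open they stand 13 mm farther back than shut.
Start: joints at [1.15, 0.353, 1.633, -0, 1.155, -0.002], TCP at [254.164, 570.989, 231.281] pointing down, gripper open.
Joint ranges: [-2.63, 2.63], [-0.92, 2.1], [0.06, 2.66], [-1.3, 4.44], [0, 2.69], [-3.02, 3.02]. Speed limits (rad/s): [2.22, 2.22, 2.79, 3.14, 3.14, 3.14].

### API

Orientations are given as [roll, pitch, yaw] about the fixed x, y, z axes, in that order (R = Rz(yaw) Ry(pitch) Rx(roll)).
In Python, from rig import r gives the robot as it stands.
- The arm moves only by the tool jog_arm, never from a script. Its argument "increments" is text: rows parted by semicolons, each of 7 numbers parted by spaces: the shift along the tool's x, y, z in cm, then the turn, a rotation vector about the tool's x, y, z in rad, then the opening, from -1 (shut) to 1 (fully open). A call has exactly 8 rows; each row shifts and turns the commanded pose from where the row before left it, along the tool's axes as they then stand; what a row does not reach is not made up. A row lasts 1/10 s, in which the tool goes at most 50 mm and 8.59 degrees, less where a joint would pass 70% of its speed; a pose out of reach is approached as far as the arm can. A call with a gripper value outside its range is refused whole. The fingers move at their own pace and stop on an object; "squeeze" is the grip in N (left out, the last holds). Time passes only in rows, so rows that do not move let the fingers close, or fill a call up. It gives the time, the measured TCP pose, the force and the opening at its end, in the units of the state.
- r.sense(): the state, without advancing time (a new reading comes with each control period).
- r.grab_frame(name): name is "scene" or "top" or "wrist"; returns the picture (400x640x3 uint8, red, green, blue); there is no depth.
- r.camera_info(name): a dict with "K" (3x3 intrinsics, pixels), "dist_coeffs" ([k1, k2, p1, p2, k3] as OpenCV has them; the pictures are not rectified), "rvec" (rotation vector, rad) and "tvec" (3), from world to camera coordinates, as OpenCV has them. Camera axes: x right, y down, z forward; pixel columns grow to the right and rows downward; lengths in mm; the calibration is good to about 2 mm. A picture is of the moment at which its call begins: read the wrist's pose just before it. camera_info takes no time and is no camera call; for the wrist camera it gives the pose at the moment of the call.
- r.sign_off(): hands the job in, once; it reports no verdict.
The state is a dict: "clock": time; "qpos": joint angles; "qvel": joint speeds; "joint_efforts": joint torques, N m; "eef_pos": TCP position; "tcp_rot": TCP orientation; "contact_force": force on the tool from outside, world axes, zero at the start; "wrist_torque": the same for the moment, N m; "opening": opening from 0.0 (shut) to 1.0 (fully open).
Only numpy, scipy, OpenCV 4.12 (cv2) and the standard library are available. Lean on these libraries where they do the work, as an engineer would, in place of code of your own. Each camera call takes 0.05 s, during which the arm holds its last target.

### The job

Restock the empty lane of the bench dispenser: pull its tray (blue knob) fully out, load the three blue-banded cartons into it one at a time, each pushed back against the sprung pusher and set down behind the two retaining lips, upright with its broad face to the front, and then push the tray fully home. Leave the orange carton, the spray bottle and the steel dish where they are, and do not tip any carton over.

Things in the scene. Friction and masses are not known exactly. Their poses are not given: they have to be found in the camera images.
- dispenser: fixed white bench dispenser, hood 168 mm wide, 150 mm tall, clear roof, two lanes. Origin on the bench midway between the lanes, level with the lips of a tray that is home; x points into the hood, y to the full lane, z up. Hood from x = 46 to 256 mm. The full lane (y = +39 mm, orange knob and cartons 100 mm tall) is fixed and not part of the job; the empty lane is at y = -39 mm.
- tray (a joint): travel of the empty lane's tray, m: 0 is fully home, 0.110 fully out (along the dispenser's -x). It slides stiffly and stays where it is left: about 16 N moves it, so loading against the pusher does not shift it.
- lane (a point): moves with the tray: on the lane floor's centre line (12 mm above the bench) at the inner faces of the two retaining lips; x inwards, y across, z up. Lane 64 mm wide inside and 200 mm long; side walls 30 mm, lips 32 mm above the floor. Lips 4 mm thick (x = -4 to 0), one at each side, 15 mm wide. Three cartons, broad faces across the lane, fill x = 0 to 120 mm.
- pull_knob (a point): moves with the tray: middle of the blue upright pull knob's head, 34 mm above the bench, 60 mm in front of the lips. Head 24 mm across, top 12 mm above this point; below it a stem 19 mm across, on a flat apron (top 12 mm above the bench) that reaches 74 mm out from the lips. Can be pinched from above at any yaw.
- pusher (a joint): travel of the black sprung pusher plate along the lane, m: 0 at the front (its face 5 mm behind the lips), up to 0.150 when pushed inwards. A coil spring presses it to the front with 5 to 6 N all along.
- pusher_face (a point): middle of the pusher plate's front face (plate 48 mm wide, from 2 to 96 mm above the lane floor), moving with the pusher; x points inwards.
- carton_a: blue-banded white carton, 40 mm deep (its x) by 56 mm wide (its y) by 100 mm tall, 0.08 to 0.18 kg, standing upright on the bench; blue top. Origin at the centre of its underside, z up. The same front and back, so a half turn makes no difference.
- carton_b: blue-banded white carton, 40 mm deep (its x) by 56 mm wide (its y) by 100 mm tall, 0.08 to 0.18 kg, standing upright on the bench; blue top. Origin at the centre of its underside, z up. The same front and back, so a half turn makes no difference.
- carton_c: blue-banded white carton, 40 mm deep (its x) by 56 mm wide (its y) by 100 mm tall, 0.08 to 0.18 kg, standing upright on the bench; blue top. Origin at the centre of its underside, z up. The same front and back, so a half turn makes no difference.
- carton_orange: orange-banded carton of the same size and make-up as the blue ones, standing among them; leave it. Origin at the centre of its underside.
- spray_bottle: white spray bottle with a green sleeve, 66 mm across, about 196 mm tall; leave it. Origin at the centre of its underside.
- steel_dish: empty shallow steel dish 90 x 150 x 28 mm; leave it. Origin at the centre of its underside.

How it is judged (in metres and radians):
On the way, in this order (a step that is already met when the one before it is completed fails the run):
1. the tray is pulled fully out (within 10 mm of its stop) (value of joint tray above 0.1 m), for 0.2 s.
2. one blue carton stands released in the lane behind the lips (((x of carton_a in the frame of lane between 0.012 and 0.112 m and y of carton_a in the frame of lane between -0.008 and 0.008 m and z of carton_a in the frame of lane between -0.006 and 0.006 m and angle between carton_a's own z axis and vertical below 0.12 rad and angle between the x axis of carton_a and the x axis of lane, either way round below 0.2 rad and contact force between the fingers and carton_a below 0.2 N) or (x of carton_b in the frame of lane between 0.012 and 0.112 m and y of carton_b in the frame of lane between -0.008 and 0.008 m and z of carton_b in the frame of lane between -0.006 and 0.006 m and angle between carton_b's own z axis and vertical below 0.12 rad and angle between the x axis of carton_b and the x axis of lane, either way round below 0.2 rad and contact force between the fingers and carton_b below 0.2 N) or (x of carton_c in the frame of lane between 0.012 and 0.112 m and y of carton_c in the frame of lane between -0.008 and 0.008 m and z of carton_c in the frame of lane between -0.006 and 0.006 m and angle between carton_c's own z axis and vertical below 0.12 rad and angle between the x axis of carton_c and the x axis of lane, either way round below 0.2 rad and contact force between the fingers and carton_c below 0.2 N))), for 0.2 s.
3. two blue cartons stand released in the lane behind the lips ((((x of carton_a in the frame of lane between 0.012 and 0.112 m and y of carton_a in the frame of lane between -0.008 and 0.008 m and z of carton_a in the frame of lane between -0.006 and 0.006 m and angle between carton_a's own z axis and vertical below 0.12 rad and angle between the x axis of carton_a and the x axis of lane, either way round below 0.2 rad and contact force between the fingers and carton_a below 0.2 N) and (x of carton_b in the frame of lane between 0.012 and 0.112 m and y of carton_b in the frame of lane between -0.008 and 0.008 m and z of carton_b in the frame of lane between -0.006 and 0.006 m and angle between carton_b's own z axis and vertical below 0.12 rad and angle between the x axis of carton_b and the x axis of lane, either way round below 0.2 rad and contact force between the fingers and carton_b below 0.2 N)) or ((x of carton_a in the frame of lane between 0.012 and 0.112 m and y of carton_a in the frame of lane between -0.008 and 0.008 m and z of carton_a in the frame of lane between -0.006 and 0.006 m and angle between carton_a's own z axis and vertical below 0.12 rad and angle between the x axis of carton_a and the x axis of lane, either way round below 0.2 rad and contact force between the fingers and carton_a below 0.2 N) and (x of carton_c in the frame of lane between 0.012 and 0.112 m and y of carton_c in the frame of lane between -0.008 and 0.008 m and z of carton_c in the frame of lane between -0.006 and 0.006 m and angle between carton_c's own z axis and vertical below 0.12 rad and angle between the x axis of carton_c and the x axis of lane, either way round below 0.2 rad and contact force between the fingers and carton_c below 0.2 N)) or ((x of carton_b in the frame of lane between 0.012 and 0.112 m and y of carton_b in the frame of lane between -0.008 and 0.008 m and z of carton_b in the frame of lane between -0.006 and 0.006 m and angle between carton_b's own z axis and vertical below 0.12 rad and angle between the x axis of carton_b and the x axis of lane, either way round below 0.2 rad and contact force between the fingers and carton_b below 0.2 N) and (x of carton_c in the frame of lane between 0.012 and 0.112 m and y of carton_c in the frame of lane between -0.008 and 0.008 m and z of carton_c in the frame of lane between -0.006 and 0.006 m and angle between carton_c's own z axis and vertical below 0.12 rad and angle between the x axis of carton_c and the x axis of lane, either way round below 0.2 rad and contact force between the fingers and carton_c below 0.2 N)))), for 0.2 s.
4. all three blue cartons stand released in the lane behind the lips (x of carton_a in the frame of lane between 0.012 and 0.112 m and y of carton_a in the frame of lane between -0.008 and 0.008 m and z of carton_a in the frame of lane between -0.006 and 0.006 m and angle between each of carton_a, carton_b, carton_c's own z axis and vertical below 0.12 rad and angle between the x axis of each of carton_a, carton_b, carton_c and the x axis of lane, either way round below 0.2 rad and contact force between the fingers and carton_a below 0.2 N and x of carton_b in the frame of lane between 0.012 and 0.112 m and y of carton_b in the frame of lane between -0.008 and 0.008 m and z of carton_b in the frame of lane between -0.006 and 0.006 m and contact force between the fingers and carton_b below 0.2 N and x of carton_c in the frame of lane between 0.012 and 0.112 m and y of carton_c in the frame of lane between -0.008 and 0.008 m and z of carton_c in the frame of lane between -0.006 and 0.006 m and contact force between the fingers and carton_c below 0.2 N), for 0.2 s.
At the end, for the whole second after the job is handed in: Tray home (within 6 mm); all three blue cartons released, at rest, upright (0.12 rad), on the lane floor (6 mm), square (0.2 rad) and centred (8 mm), one behind the other, origins 12 to 112 mm behind the lips; pusher against the last (joint 0.105 to 0.125) (all of step 4 and value of joint tray below 0.006 m and value of joint pusher between 0.105 and 0.125 m and linear speed of each of carton_a, carton_b, carton_c below 0.02 m/s); the robot touches nothing.
It fails at once if the orange carton is shifted more than 30 mm (distance of carton_orange from where it was at the start of the episode above 0.03 m).
It fails at once if the spray bottle is shifted more than 30 mm (distance of spray_bottle from where it was at the start of the episode above 0.03 m).
It fails at once if the steel dish is shifted more than 30 mm (distance of steel_dish from where it was at the start of the episode above 0.03 m).
It fails at once if a carton is tipped over (more than 0.6 rad) (angle between any of carton_a, carton_b, carton_c, carton_orange's own z axis and vertical above 0.6 rad).
It also fails if it takes over 72 s, if anything falls off the work surface, if the arm or the gripper's body presses on something with over 40 N, if the wrist force passes 120 N, or if a joint passes its speed limit or range.

## Working session

There is one attempt and no reset: what is moved stays moved. The work goes in short steps, Python scripts to look and compute and a tool call to move; the robot and the scene stay as the last step left them, time stands still between calls to the robot, and variables do not carry over. Pictures are saved under pics/ and viewed, and the job is handed in when it is done.

Besides the shell and the picture viewer there is one more tool, called after "Emit:" by a JSON object that holds its "api" and its "payload". jog_arm: Moves the arm, as the interface text tells. Its arguments: {"type":"object","properties":{"increments":{"type":"string"},"squeeze":{"type":"number"}},"required":["increments"]}

```bash
ls; mkdir -p pics; cat > h.py <<'E'
import numpy as np, cv2
from rig import r
def cam(n):
    c=r.camera_info(n); R=cv2.Rodrigues(np.array(c['rvec'],float))[0]
    return np.array(c['K'],float),np.array(c['dist_coeffs'],float),R,np.array(c['tvec'],float).ravel()
def plane(c,uv,z):
    K,d,R,t=c
    p=cv2.undistortPoints(np.array(uv,float).reshape(-1,1,2),K,d).reshape(-1,2)
    D=np.c_[p,np.ones(len(p))]@R; o=-R.T@t
    return o+D*((z-o[2])/D[:,2])[:,None]
def proj(c,P):
    K,d,R,t=c
    return cv2.projectPoints(np.array(P,float).reshape(-1,1,3),cv2.Rodrigues(R)[0],t,K,d)[0].reshape(-1,2)
def snap(n,f):
    c=cam(n); im=np.array(r.grab_frame(n)); cv2.imwrite(f'pics/{f}.png',im[:,:,::-1]); np.savez(f'pics/{f}.npz',im=im,K=c[0],d=c[1],R=c[2],t=c[3]); return c,im
def load(f):
    z=np.load(f'pics/{f}.npz'); return (z['K'],z['d'],z['R'],z['t']),z['im']
E
python3 - <<'E'
from h import *
print(r.sense())
for n in ['top','scene','wrist']:
    c,im=snap(n,n+'0'); print(n,-c[2].T@c[3],c[2][2])
E
```

```text
pics
{'clock': 0.0, 'qpos': array([ 1.14957435e+00,  3.53636396e-01,  1.63413439e+00, -1.01507825e-05,
        1.15522065e+00, -2.37233978e-03]), 'qvel': array([-0.00058694,  0.00085588, -0.00094952, -0.00045486,  0.00128922,
        0.00084987]), 'joint_efforts': array([-1.86406913e-03, -6.05262780e+01, -3.42055249e+01, -3.80608867e-05,
        9.53369978e-03, -3.77385027e-05]), 'eef_pos': array([253.98338076, 570.53862641, 230.56892077]), 'tcp_rot': array([-3.14019385e+00,  5.96263505e-06,  2.72274712e+00]), 'contact_force': array([-0.40015916,  0.27400647,  0.87866701]), 'wrist_torque': array([0.00122722, 0.05964839, 0.00722962]), 'opening': 1.0020137039447112}
top [ 410.04067023  -64.95044514 1203.76626031] [ 0.15898981 -0.01199264 -0.98720738]
scene [1087.72891482  441.79798853  852.98622539] [-0.47234657 -0.49300491 -0.73064005]
wrist [183.76474826 600.88634273 373.44614692] [ 0.27481481 -0.12436209 -0.95342063]
```

View pics/top0.png

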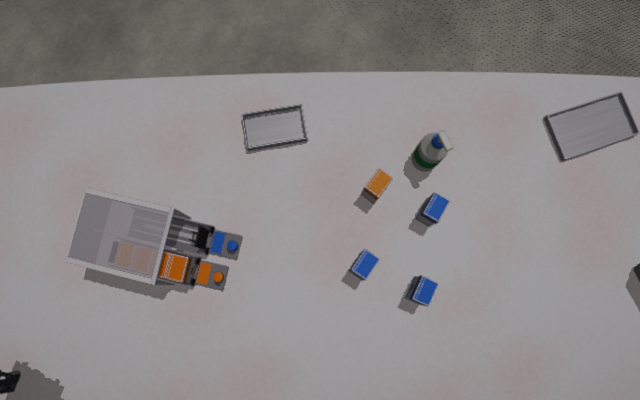

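View pics/scene0.png

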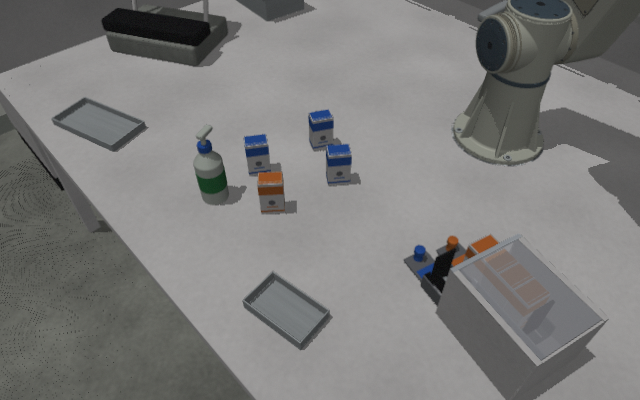

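View pics/wrist0.png

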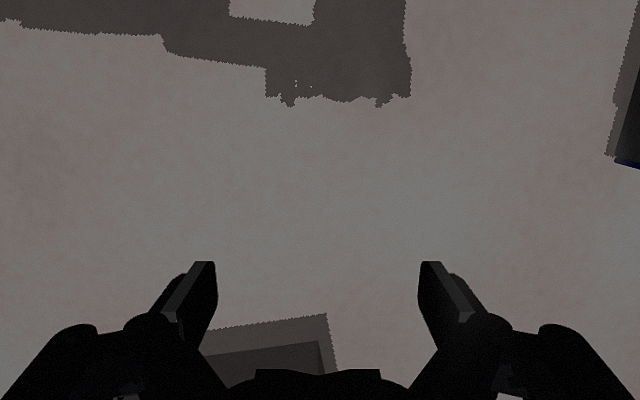

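```bash
cat >> h.py <<'E'
def blobs(im,kind,amin=40):
    hsv=cv2.cvtColor(im,cv2.COLOR_RGB2HSV)
    lo,hi={'blue':((105,120,60),(125,255,255)),'orange':((5,150,90),(22,255,255))}[kind]
    m=cv2.inRange(hsv,lo,hi)
    cs,_=cv2.findContours(m,cv2.RETR_EXTERNAL,cv2.CHAIN_APPROX_NONE)
    return [(cv2.contourArea(c),c.reshape(-1,2)) for c in cs if cv2.contourArea(c)>=amin],m
E
python3 - <<'E'
from h import *
c,im=load('top0')
for k in ['blue','orange']:
    b,m=blobs(im,k,25)
    for a,p in b:
        z=100
        P=plane(c,p,z)[:,:2].astype(np.float32)
        (cx,cy),(w,h),an=cv2.minAreaRect(P)
        print(k,a,p.mean(0).round(),'rect@100',round(cx,1),round(cy,1),round(w,1),round(h,1),round(an,1))
# axes of image
print(plane(c,[[320,200],[420,200],[320,300]],0).round())
big=cv2.resize(im[170:300,60:260],None,fx=4,fy=4,interpolation=cv2.INTER_CUBIC)
cv2.imwrite('pics/disp.png',big[:,:,::-1])
E
```

```text
blue 317.5 [426. 290.] rect@100 394.2 -307.2 34.3 50.0 61.9
blue 327.5 [366. 264.] rect@100 456.1 -177.0 33.9 49.9 54.4
blue 73.0 [232. 245.] rect@100 502.5 114.5 22.3 19.8 89.0
blue 197.5 [217. 243.] rect@100 510.4 147.3 23.9 45.4 76.0
blue 300.5 [437. 206.] rect@100 580.0 -342.0 34.0 50.2 58.0
blue 55.5 [437. 141.] rect@100 730.4 -351.2 32.4 16.1 22.7
orange 68.5 [218. 277.] rect@100 435.2 146.5 20.0 19.6 89.3
orange 192.0 [203. 273.] rect@100 443.3 177.7 23.2 45.9 75.6
orange 311.5 [176. 267.] rect@100 456.3 239.3 35.2 50.5 76.3
orange 99.5 [163. 264.] rect@100 463.6 268.2 12.2 50.6 76.3
orange 244.5 [377. 181.] rect@100 638.1 -213.3 33.2 48.9 51.4
[[ 617.  -83.    0.]
 [ 612. -327.    0.]
 [ 378.  -77.    0.]]
```

View pics/disp.png

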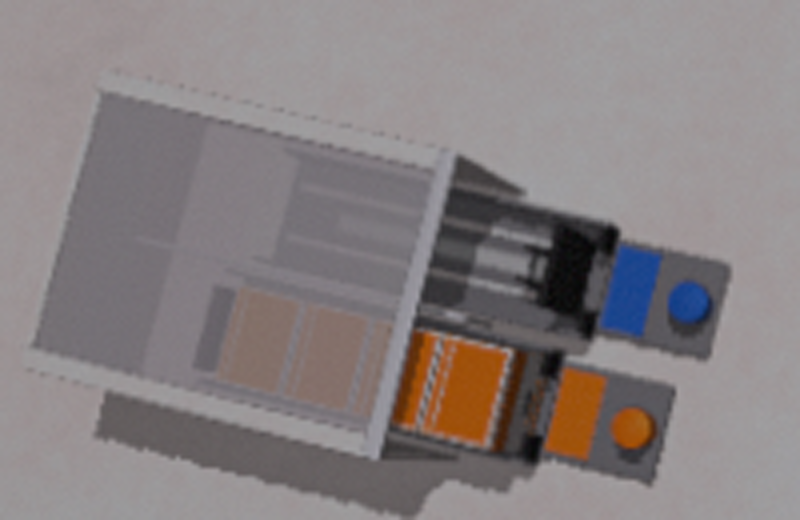

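```bash
python3 - <<'E'
from h import *
c,im=load('top0'); s,ims=load('scene0')
def tri(p,q):
    o1=-c[2].T@c[3]; o2=-s[2].T@s[3]
    d1=plane(c,[p],0)[0]-o1; d2=plane(s,[q],0)[0]-o2
    A=np.c_[d1,-d2]; k=np.linalg.lstsq(A,o2-o1,rcond=None)[0]
    a=o1+k[0]*d1;b=o2+k[1]*d2
    return (a+b)/2,np.linalg.norm(a-b)
def cen(im,k,i0):
    pass
for k in ['blue','orange']:
    b,_=blobs(im,k,25)
    for a,p in b:
        if a<80: 
            (u,v),w,an=cv2.minAreaRect(p.astype(np.float32)); print(k,'knob px',u,v,plane(c,[[u,v]],46)[0].round(1))
        elif p[:,0].mean()<230:
            z=112 if p[:,0].mean()<190 else 12
            P=plane(c,p,z)[:,:2].astype(np.float32); print(k,z,cv2.minAreaRect(P))
b,_=blobs(ims,'blue',25)
for a,p in b: print('scene blue',a,p.mean(0).round(),p.min(0),p.max(0))
b,_=blobs(ims,'orange',25)
for a,p in b: print('scene or',a,p.mean(0).round(),p.min(0),p.max(0))
big=cv2.resize(ims[90:220,230:370],None,fx=5,fy=5,interpolation=cv2.INTER_CUBIC)
cv2.imwrite('pics/sc_cart.png',big[:,:,::-1])
big=cv2.resize(ims[220:320,390:520],None,fx=6,fy=6,interpolation=cv2.INTER_CUBIC)
cv2.imwrite('pics/sc_disp.png',big[:,:,::-1])
# project estimated top corners into scene
out=ims.copy()
for x,y,an in [(394.2,-307.2,61.9),(456.1,-177,54.4),(580,-342,58.0),(638.1,-213.3,51.4)]:
    t=np.radians(an);R=np.array([[np.cos(t),-np.sin(t)],[np.sin(t),np.cos(t)]])
    cor=np.array([[-20,-28],[20,-28],[20,28],[-20,28]])@R.T+[x,y]
    for z in (0,100):
        q=proj(s,np.c_[cor,np.full(4,z)]); cv2.polylines(out,[(q*8).astype(np.int32)],True,(0,255,0),1,shift=3)
cv2.imwrite('pics/ov.png',cv2.resize(out[90:220,230:370],None,fx=5,fy=4.5,interpolation=cv2.INTER_CUBIC)[:,:,::-1])
E
```

```text
blue knob px 232.0 245.5 [507.  123.2  46. ]
blue 12 ((518.42431640625, 164.27438354492188), (25.826221466064453, 49.069637298583984), 76.00238037109375)
blue knob px 436.5000915527344 141.50001525878906 [ 745.8 -365.4   46. ]
orange knob px 217.5 276.5 [436.4 156.8  46. ]
orange 12 ((445.93182373046875, 197.04132080078125), (25.047054290771484, 49.58820343017578), 75.63156127929688)
orange 112 ((455.833251953125, 236.02137756347656), (34.784507751464844, 49.94215393066406), 76.27926635742188)
orange 112 ((463.0661926269531, 264.5348815917969), (12.06521987915039, 50.03314208984375), 76.32980346679688)
scene blue 90.5 [426. 270.] [417 263] [433 277]
scene blue 118.0 [419. 253.] [414 246] [424 261]
scene blue 136.0 [338. 161.] [327 157] [350 165]
scene blue 131.5 [256. 151.] [245 147] [267 156]
scene blue 155.0 [337. 149.] [328 144] [349 154]
scene blue 106.0 [204. 146.] [197 140] [210 153]
scene blue 142.5 [255. 139.] [245 135] [265 144]
scene blue 136.0 [320. 125.] [309 118] [332 131]
scene blue 112.0 [320. 114.] [310 110] [330 119]
scene or 52.5 [459. 259.] [452 254] [465 265]
scene or 197.5 [484. 244.] [472 236] [497 252]
scene or 54.5 [452. 240.] [448 236] [457 244]
scene or 155.0 [269. 177.] [259 173] [280 182]
```

View pics/ov.png

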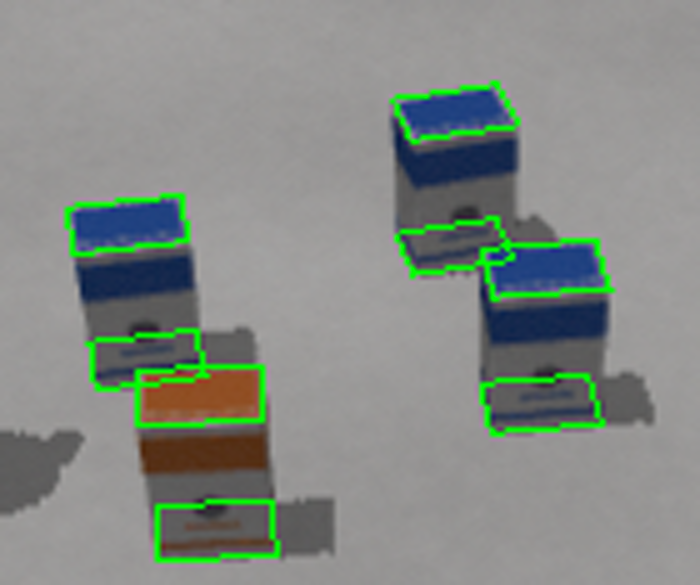

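View pics/sc_disp.png

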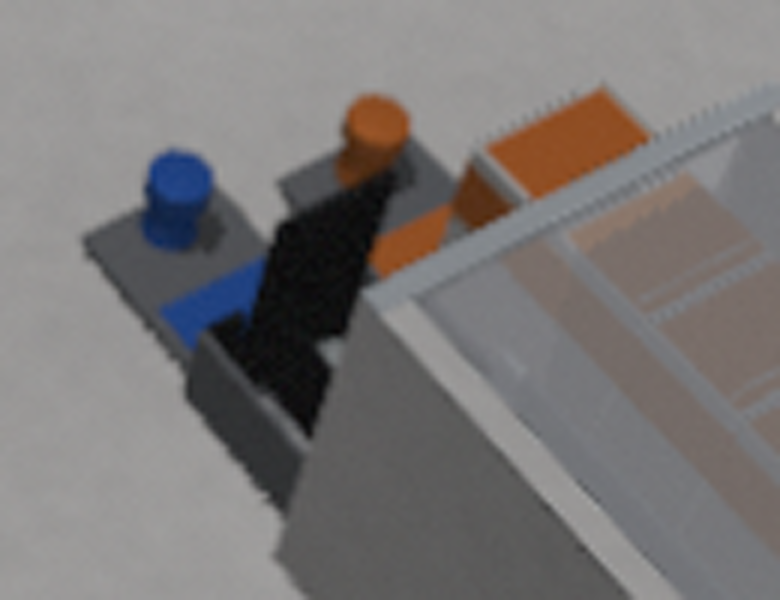

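```bash
cat >> h.py <<'E'
from scipy.spatial.transform import Rotation as Rn
def plan(pos,yaw_deg,n=8,start=None):
    "rows in the tool axes from the measured pose to pos, tool down, even steps"
    s=r.sense(); p=np.array(s['eef_pos']); R=Rn.from_euler('xyz',s['tcp_rot'])
    if start is not None: p,R=np.array(start[0],float),Rn.from_euler('xyz',[np.pi,0,np.radians(start[1])])
    T=Rn.from_euler('xyz',[np.pi,0,np.radians(yaw_deg)])
    rv=(R.inv()*T).as_rotvec()
    step=(np.array(pos)-p)/n
    for i in range(n):
        sh=R.inv().apply(step)/10
        print(' '.join(f'{v:.2f}' for v in sh),' '.join(f'{v:.3f}' for v in rv/n))
        R=R*Rn.from_rotvec(rv/n)
    print('dist/row',np.linalg.norm(step).round(1),'rot/row deg',np.degrees(np.linalg.norm(rv)/n).round(2))
def st():
    s=r.sense(); print('t',round(s['clock'],2),'pos',np.round(s['eef_pos'],1),'rpy deg',np.round(np.degrees(s['tcp_rot']),2),'F',np.round(s['contact_force'],1),'op',round(s['opening'],3))
E
python3 - <<'E'
from h import *
plan([508,124,140],76.2,15)
E
```

```text
-2.76 -2.03 0.61 -0.000 0.000 0.093
-2.93 -1.77 0.61 -0.000 0.000 0.093
-3.09 -1.49 0.61 -0.000 0.000 0.093
-3.21 -1.19 0.61 -0.000 0.000 0.093
-3.31 -0.89 0.61 -0.000 0.000 0.093
-3.38 -0.58 0.61 -0.000 0.000 0.093
-3.41 -0.27 0.61 -0.000 0.000 0.093
-3.42 0.05 0.61 -0.000 0.000 0.093
-3.41 0.37 0.61 -0.000 0.000 0.093
-3.36 0.68 0.61 -0.000 0.000 0.093
-3.28 0.99 0.61 -0.000 0.000 0.093
-3.17 1.29 0.60 -0.000 0.000 0.093
-3.04 1.58 0.60 -0.000 0.000 0.093
-2.88 1.85 0.60 -0.000 0.000 0.093
-2.70 2.11 0.60 -0.000 0.000 0.093
dist/row 34.8 rot/row deg 5.32
```

Emit:
{"api": "jog_arm", "payload": {"increments": "-2.76 -2.03 0 0 0 0.093 1; -2.93 -1.77 0 0 0 0.093 1; -3.09 -1.49 0 0 0 0.093 1; -3.21 -1.19 0 0 0 0.093 1; -3.31 -0.89 0 0 0 0.093 1; -3.38 -0.58 0 0 0 0.093 1; -3.41 -0.27 0 0 0 0.093 1; -3.42 0.05 0 0 0 0.093 1"}}

```text
clock: 0.95
eef_pos: [389.9, 331.4, 231.2]
tcp_rot: [-3.141, 0.0, 1.975]
contact_force: [0.3, 0.1, 0.4]
opening: 1.001
```

Emit:
{"api": "jog_arm", "payload": {"increments": "-3.41 0.37 0 0 0 0.093 0.6; -3.36 0.68 0 0 0 0.093 0.4; -3.28 0.99 0.5 0 0 0.093 0.2; -3.17 1.29 1.5 0 0 0.093 0.2; -3.04 1.58 2 0 0 0.093 0.2; -2.88 1.85 2.5 0 0 0.093 0.2; -2.70 2.11 2.5 0 0 0.093 0.2; 0 0 0 0 0 0 0.2"}}

```text
clock: 1.75
eef_pos: [507.1, 120.7, 138.2]
tcp_rot: [-3.138, 0.003, 1.322]
contact_force: [-0.5, 0.3, -1.1]
opening: 0.599
```

```bash
python3 - <<'E'
from h import *
st()
c,im=snap('wrist','w1'); st()
E
```

```text
t 1.75 pos [507.1 120.7 138.2] rpy deg [-1.7979e+02  1.6000e-01  7.5750e+01] F [-0.5  0.3 -1.1] op 0.599
t 1.8 pos [507.  122.2 139.6] rpy deg [-1.7983e+02  1.0000e-01  7.5910e+01] F [ 0.1 -0.3  0.2] op 0.6
```

View pics/w1.png

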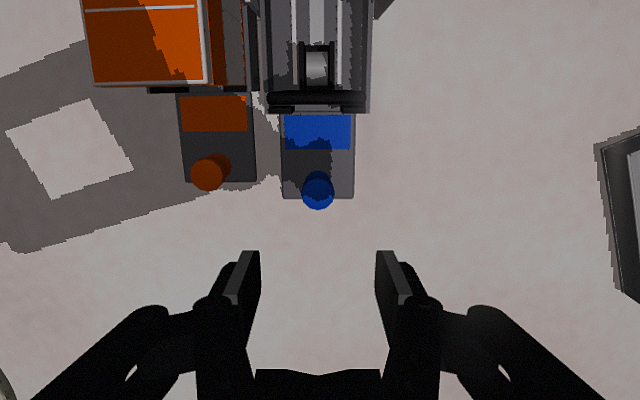

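```bash
python3 - <<'E'
from h import *
c,im=load('w1')
b,m=blobs(im,'blue',100)
hsv=cv2.cvtColor(im,cv2.COLOR_RGB2HSV); m=cv2.inRange(hsv,(105,120,20),(125,255,255))
cs,_=cv2.findContours(m,cv2.RETR_EXTERNAL,cv2.CHAIN_APPROX_NONE)
for q in cs:
    if cv2.contourArea(q)<100: continue
    q=q.reshape(-1,2); print(cv2.contourArea(q),q.min(0),q.max(0))
    if q[:,1].mean()>165: 
        (x,y,w,h)=cv2.boundingRect(q)
        print('knob',plane(c,[[x+w/2-.5,y+h-1]],46)[0], plane(c,[[x,y+h-17],[x+w-1,y+h-17]],46))
    else: 
        P=plane(c,q,12)[:,:2].astype(np.float32); print('label',cv2.minAreaRect(P))
cv2.imwrite('pics/w1c.png',cv2.resize(im[60:220,160:400],None,fx=3,fy=3)[:,:,::-1])
# apron edge points
g=cv2.cvtColor(im,cv2.COLOR_RGB2GRAY)
for row in (155,165,175,190): print(row,g[row,270:300],g[row,340:368])
E
```

```text
948.5 [301 170] [334 209]
knob [505.61579744 113.76458968  46.        ] [[497.33461108 128.12319615  46.        ]
 [519.74766029 122.45685127  46.        ]]
2190.5 [284 114] [350 149]
label ((517.5574951171875, 162.5687713623047), (26.464387893676758, 50.40481948852539), 75.83246612548828)
155 [89 84 86 85 86 88 84 87 87 93 59 25 36 39 40 37 42 32 30 39 38 38 38 36
 37 38 38 41 37 35] [ 83  81  86  80  84  83  82  86  85  83  84  88  83  65  78 150 157 155
 152 153 151 150 152 151 149 151 151 147]
165 [88 87 86 86 87 88 87 87 90 90 95 31 31 41 37 42 39 38 40 33 37 37 39 39
 38 37 37 37 38 35] [ 79  81  81  83  82  83  83  85  83  85  83  83  86  63  86 166 158 154
 156 154 154 153 151 153 150 152 151 153]
175 [134  72  77  82 142 140 137 132  81  87  87  46  29  35  36  36  34  35
  34  39  35  37  33  39  36  39  30  37  37  40] [ 83  83  83  80  85  81  82  82  83  84  84  81  81  64 100 162 155 156
 158 154 153 156 154 157 153 151 152 155]
190 [156 156 159 158 161 159 156 158 156 160 163  77  38  58  76  74  70  72
  75  78  74  72  73  74  76  76  74  76  77  62] [ 81  83  82  78  82  82  81  79  81  83  84  81  75  70 131 167 155 157
 160 157 157 155 157 155 155 153 155 159]
```

View pics/w1c.png

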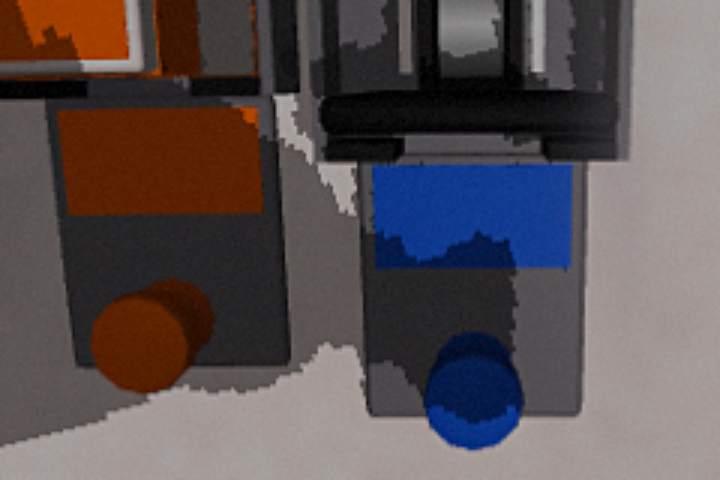

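```bash
python3 - <<'E'
from h import *
st(); plan([508.5,125.3,17],76.1,7)
E
```

```text
t 1.8 pos [507.  122.2 139.6] rpy deg [-1.7983e+02  1.0000e-01  7.5910e+01] F [ 0.1 -0.3  0.2] op 0.6
0.05 0.01 1.75 -0.000 0.000 -0.000
0.05 0.01 1.75 -0.000 0.000 -0.000
0.05 0.01 1.75 -0.000 0.000 -0.000
0.05 0.01 1.75 -0.000 0.000 -0.000
0.05 0.01 1.75 -0.000 0.000 -0.000
0.05 0.01 1.75 -0.000 0.000 -0.000
0.05 0.01 1.75 -0.000 0.000 -0.000
dist/row 17.5 rot/row deg 0.04
```

Emit:
{"api": "jog_arm", "payload": {"increments": "0.1 0 2 0 0 0 0.2; 0.1 0 2.2 0 0 0 0.2; 0 0 2.2 0 0 0 0.2; 0 0 2.2 0 0 0 0.2; 0 0 2.0 0 0 0 0.2; 0 0 1.5 0 0 0 0.2; 0 0 0 0 0 0 0.2; 0 0 0 0 0 0 0.2"}}

```text
clock: 2.6
eef_pos: [508.2, 126.7, 20.9]
tcp_rot: [3.141, -0.0, 1.329]
contact_force: [0.2, -0.3, 0.6]
opening: 0.6
```

```bash
python3 - <<'E'
from h import *
st(); plan([508.5,125.3,17],76.1,1)
E
```

```text
t 2.6 pos [508.2 126.7  20.9] rpy deg [ 1.7999e+02 -1.0000e-02  7.6150e+01] F [ 0.2 -0.3  0.6] op 0.6
-0.13 0.06 0.39 0.000 -0.000 0.001
dist/row 4.2 rot/row deg 0.05
```

Emit:
{"api": "jog_arm", "payload": {"increments": "-0.13 0.06 0.35 0 0 0 0.2; 0 0 0 0 0 0 0; 0 0 0 0 0 0 -0.6; 0 0 0 0 0 0 -1; 0 0 0 0 0 0 -1; 0 0 0 0 0 0 -1; 0 0 0 0 0 0 -1; 0 0 0 0 0 0 -1", "squeeze": 80}}

```text
clock: 3.4
eef_pos: [507.8, 124.7, 17.5]
tcp_rot: [-3.141, -0.0, 1.327]
contact_force: [-5.0, 2.4, 10.8]
opening: 0.246
```

```bash
python3 - <<'E'
from h import *
st()
E
```

```text
t 3.4 pos [507.8 124.7  17.5] rpy deg [-179.95   -0.     76.05] F [-5.   2.4 10.8] op 0.246
```

Emit:
{"api": "jog_arm", "payload": {"increments": "-1 0 0 0 0 0 -1; -1.5 0 0 0 0 0 -1; -1.5 0 0 0 0 0 -1; -1.5 0 0 0 0 0 -1; -1.5 0 0 0 0 0 -1; -1.5 0 0 0 0 0 -1; -0.5 0 0 0 0 0 -1; 0 0 0 0 0 0 -1"}}

```text
clock: 4.2
eef_pos: [486.4, 37.7, 17.6]
tcp_rot: [-3.141, -0.001, 1.326]
contact_force: [-3.2, 6.0, 10.7]
opening: 0.245
```

```bash
python3 - <<'E'
from h import *
st()
E
```

```text
t 4.2 pos [486.4  37.7  17.6] rpy deg [-1.7997e+02 -7.0000e-02  7.5980e+01] F [-3.2  6.  10.7] op 0.245
```

Emit:
{"api": "jog_arm", "payload": {"increments": "-0.4 0 0 0 0 0 -1; -0.3 0 0 0 0 0 -1; -0.3 0 0 0 0 0 -1; -0.2 0 0 0 0 0 -1; 0 0 0 0 0 0 -1; 0 0 0 0 0 0 -1; 0 0 0 0 0 0 -1; 0 0 0 0 0 0 -1"}}

```text
clock: 5.0
eef_pos: [485.0, 31.5, 17.6]
tcp_rot: [3.141, -0.008, 1.324]
contact_force: [0.5, 55.7, 2.4]
opening: 0.247
```

```bash
python3 - <<'E'
from h import *
st(); snap('top','top1')
E
```

```text
t 5.0 pos [485.   31.5  17.6] rpy deg [179.97  -0.45  75.85] F [ 0.5 55.7  2.4] op 0.247
```

Emit:
{"api": "jog_arm", "payload": {"increments": "0.5 0 0 0 0 0 -1; 0 0 0 0 0 0 -0.4; 0 0 0 0 0 0 0; 0 0 0 0 0 0 0.2; 0 0 0 0 0 0 0.2; 0 0 -2 0 0 0 0.2; 0 0 -4 0 0 0 0.2; 0 0 -4 0 0 0 0.4"}}

```text
clock: 5.85
eef_pos: [484.2, 30.0, 117.3]
tcp_rot: [-3.139, 0.001, 1.327]
contact_force: [0.8, 0.3, 0.1]
opening: 0.698
```

```bash
python3 - <<'E'
from h import *
st(); snap('wrist','w2');  
c,im=load('top1')
b,m=blobs(im,'blue',25)
for a,p in b: print(a,p.mean(0).round())
E
```

```text
t 5.85 pos [484.2  30.  117.3] rpy deg [-1.7988e+02  4.0000e-02  7.6040e+01] F [0.8 0.3 0.1] op 0.698
315.5 [425. 290.]
327.5 [366. 264.]
300.5 [437. 206.]
57.0 [436. 142.]
```

View pics/w2.png

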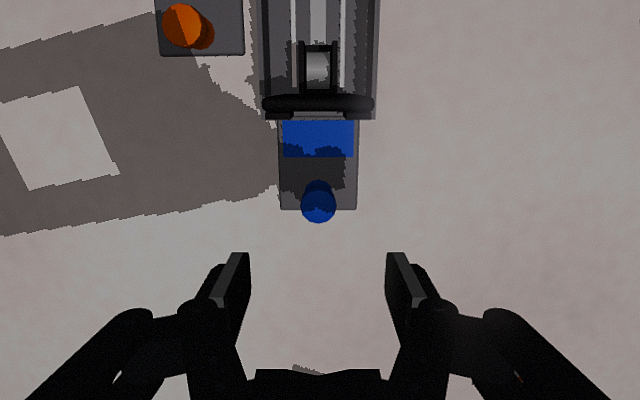

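```bash
python3 - <<'E'
from h import *
c,im=load('w2')
hsv=cv2.cvtColor(im,cv2.COLOR_RGB2HSV); m=cv2.inRange(hsv,(105,120,20),(125,255,255))
cs,_=cv2.findContours(m,cv2.RETR_EXTERNAL,cv2.CHAIN_APPROX_NONE)
ax=np.radians(76.2);X=np.array([np.cos(ax),np.sin(ax)]);Y=np.array([-X[1],X[0]])
for q in cs:
    if cv2.contourArea(q)<100: continue
    q=q.reshape(-1,2); x,y,w,h=cv2.boundingRect(q); print(x,y,w,h)
    if q[:,1].mean()>170:
        P=plane(c,[[x+w/2-.5,y+h-1]],46)[0][:2]; print('knob front',P,'centre',P+12*X, plane(c,[[x,y+h-18],[x+w-1,y+h-18]],46).mean(0))
    else:
        R=cv2.minAreaRect(plane(c,q,12)[:,:2].astype(np.float32)); print('label',R)
        L=np.array(R[0]); print('lips ctr from label',L+21.6*X)
# lane outer side walls top (z=42): pick from picture: left outer wall / right edges at several rows
g=cv2.cvtColor(im,cv2.COLOR_RGB2GRAY)
for row in (20,50,80,100): print(row,g[row,355:390])
plan([456.1,-177,150],54.4,7)
E
```

```text
300 179 36 44
knob front [482.58392402  21.63021154] centre [485.44632551  33.28382289] [485.42263369  33.0546921   46.        ]
282 120 72 38
label ((494.6407165527344, 69.72908782958984), (26.12403678894043, 50.43540954589844), 76.0443344116211)
lips ctr from label [499.79303924  90.70558828]
20 [ 50  50  52  50  52  51  54  54  54  49  51  87  62  35  34  38  39  40
  30  71  85  79  75  73 103 153 146 148 145 147 146 148 149 146 148]
50 [ 43  50  51  52  51  51  55  53  55  52  53  49  41  44  44  42  35  33
  81  87  84  83  74 127 150 145 150 146 149 149 150 149 146 150 147]
80 [ 48  47  46  51  50  49  52  52  54  63  59  49  46  47  40  43  41  76
  90  86  82  86 137 150 149 145 149 151 148 147 149 150 153 151 149]
100 [ 27  29  36  34  35  36  40  36  43  38  43  42  40  46  42  43  47  37
  44  69  92 132 153 150 148 150 151 149 149 150 148 149 153 152 150]
-2.98 0.28 -0.38 0.001 -0.000 0.054
-2.96 0.44 -0.38 0.001 -0.000 0.054
-2.93 0.59 -0.38 0.001 -0.000 0.054
-2.90 0.75 -0.38 0.001 -0.000 0.054
-2.85 0.91 -0.38 0.001 -0.000 0.054
-2.80 1.06 -0.38 0.001 -0.000 0.054
-2.74 1.21 -0.38 0.001 -0.000 0.054
dist/row 30.2 rot/row deg 3.09
```

Emit:
{"api": "jog_arm", "payload": {"increments": "-2.98 0.28 -0.38 0 0 0.054 1; -2.96 0.44 -0.38 0 0 0.054 1; -2.93 0.59 -0.38 0 0 0.054 1; -2.90 0.75 -0.38 0 0 0.054 1; -2.85 0.91 -0.38 0 0 0.054 1; -2.80 1.06 -0.38 0 0 0.054 1; -2.74 1.21 -0.38 0 0 0.054 1; 0 0 0 0 0 0 1", "squeeze": 40}}

```text
clock: 6.7
eef_pos: [453.5, -179.8, 143.9]
tcp_rot: [3.14, 0.0, 0.945]
contact_force: [0.2, 0.6, 0.3]
opening: 1.001
```

```bash
python3 - <<'E'
from h import *
c,im=snap('wrist','w3'); st()
b,m=blobs(im,'blue',100)
for a,p in b:
    R=cv2.minAreaRect(plane(c,p,100)[:,:2].astype(np.float32)); print(a,p.mean(0),R)
plan([456.1,-177,55],54.4,4)
E
```

```text
t 6.75 pos [ 453.3 -178.4  143.5] rpy deg [ 1.7996e+02 -1.0000e-02  5.4240e+01] F [-1.3  1.  -0.2] op 1.002
2412.0 [610.07692308 302.40384615] ((577.1144409179688, -341.7381896972656), (36.28473663330078, 45.88762283325195), 58.73014450073242)
5153.5 [317.55290102 220.86006826] ((455.8580627441406, -178.17074584960938), (35.5932731628418, 52.02266311645508), 54.12550735473633)
0.07 0.03 2.21 0.000 -0.000 -0.001
0.07 0.04 2.21 0.000 -0.000 -0.001
0.07 0.04 2.21 0.000 -0.000 -0.001
0.07 0.04 2.21 0.000 -0.000 -0.001
dist/row 22.2 rot/row deg 0.04
```

View pics/w3.png

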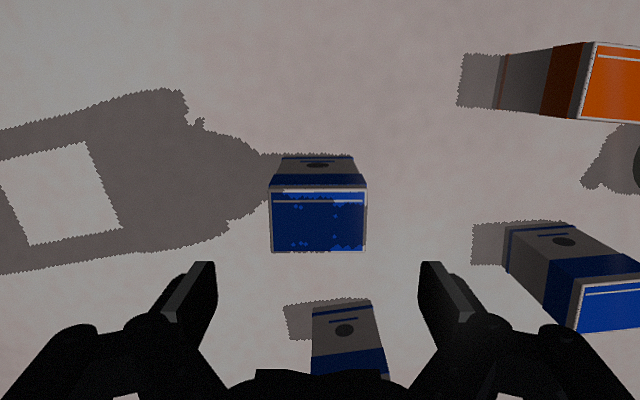

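Emit:
{"api": "jog_arm", "payload": {"increments": "0.14 0.06 2.4 0 0 0 1; 0.1 0.06 2.4 0 0 0 1; 0 0 2.4 0 0 0 1; 0 0 1.5 0 0 0 1; 0 0 0.8 0 0 0 1; 0 0 0 0 0 0 1; 0 0 0 0 0 0 0.4; 0 0 0 0 0 0 -1", "squeeze": 40}}

```text
clock: 7.55
eef_pos: [456.6, -175.6, 49.2]
tcp_rot: [3.14, -0.0, 0.95]
contact_force: [-0.9, 0.8, -0.6]
opening: 0.69
```

Emit:
{"api": "jog_arm", "payload": {"increments": "0 0 0 0 0 0 -1; 0 0 0 0 0 0 -1; 0 0 0 0 0 0 -1; 0 0 0 0 0 0 -1; 0 0 -1 0 0 0 -1; 0 0 -3 0 0 0 -1; 0 0 -4 0 0 0 -1; 0 0 -3 0 0 0 -1"}}

```text
clock: 8.35
eef_pos: [456.0, -175.6, 160.9]
tcp_rot: [3.141, -0.0, 0.95]
contact_force: [0.6, -0.3, -1.3]
opening: 0.649
```

```bash
python3 - <<'E'
from h import *
st(); c,im=snap('wrist','w4')
plan([488,42,125],76.2,8)
E
```

```text
t 8.35 pos [ 456.  -175.6  160.9] rpy deg [ 1.7994e+02 -1.0000e-02  5.4420e+01] F [ 0.6 -0.3 -1.3] op 0.649
2.44 -1.29 0.50 0.001 -0.000 -0.048
2.49 -1.17 0.50 0.001 -0.000 -0.048
2.55 -1.05 0.50 0.001 -0.000 -0.048
2.59 -0.93 0.50 0.001 -0.000 -0.048
2.64 -0.81 0.50 0.001 -0.000 -0.048
2.67 -0.68 0.50 0.001 -0.000 -0.048
2.70 -0.55 0.50 0.001 -0.000 -0.048
2.72 -0.42 0.50 0.001 -0.000 -0.048
dist/row 28.0 rot/row deg 2.72
```

View pics/w4.png

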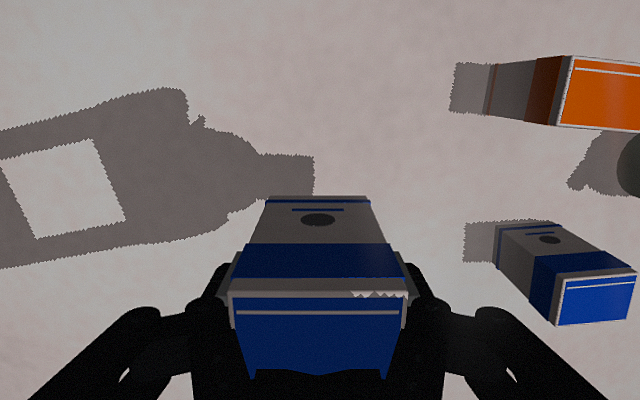

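Emit:
{"api": "jog_arm", "payload": {"increments": "2.44 -1.29 0.3 0 0 -0.048 -1; 2.49 -1.17 0.4 0 0 -0.048 -1; 2.55 -1.05 0.4 0 0 -0.048 -1; 2.59 -0.93 0.4 0 0 -0.048 -1; 2.64 -0.81 0.5 0 0 -0.048 -1; 2.67 -0.68 0.5 0 0 -0.048 -1; 2.70 -0.55 0.5 0 0 -0.048 -1; 2.72 -0.42 0.5 0 0 -0.048 -1"}}

```text
clock: 9.2
eef_pos: [485.0, 44.1, 123.7]
tcp_rot: [3.141, -0.0, 1.336]
contact_force: [0.4, 0.2, -1.1]
opening: 0.649
```

```bash
cat >> h.py <<'E'
LX=np.array([np.cos(np.radians(76.15)),np.sin(np.radians(76.15))]);LY=np.array([-LX[1],LX[0]]);LO=np.array([499.8,90.7])
def L(x,y,z): p=LO+x*LX+y*LY; return [p[0],p[1],z]
def inl(p): d=np.array(p)[:2]-LO; return round(float(d@LX),1),round(float(d@LY),1)
E
python3 - <<'E'
from h import *
st(); print(inl(r.sense()['eef_pos'])); plan(L(-26,0,102),76.15,3)
E
```

```text
t 9.2 pos [485.   44.1 123.7] rpy deg [179.98  -0.    76.53] F [ 0.4  0.2 -1.1] op 0.649
(-48.8, 3.2)
0.76 0.11 0.72 0.000 -0.000 0.002
0.76 0.11 0.72 0.000 -0.000 0.002
0.76 0.11 0.72 0.000 -0.000 0.002
dist/row 10.5 rot/row deg 0.13
```

Emit:
{"api": "jog_arm", "payload": {"increments": "0.76 0.11 0.72 0 0 0.002 -1; 0.76 0.11 0.72 0 0 0.002 -1; 0.76 0.11 0.72 0 0 0.002 -1; 0 0 0 0 0 0 -1; 0 0 0 0 0 0 -1; 0 0 0 0 0 0 -1; 0 0 0 0 0 0 -1; 0 0 0 0 0 0 -1"}}

```text
clock: 10.0
eef_pos: [493.8, 64.1, 102.0]
tcp_rot: [3.141, -0.0, 1.327]
contact_force: [-0.1, -0.3, -1.2]
opening: 0.646
```

```bash
python3 - <<'E'
from h import *
st(); print(inl(r.sense()['eef_pos'])); plan(L(26,0,102),76.15,5); c,im=snap('wrist','w5'); snap('scene','s5')
E
```

```text
t 10.0 pos [493.8  64.1 102. ] rpy deg [ 1.7998e+02 -1.0000e-02  7.6050e+01] F [-0.1 -0.3 -1.2] op 0.646
(-27.3, -0.6)
1.07 -0.01 0.00 0.000 -0.000 -0.000
1.07 -0.01 0.00 0.000 -0.000 -0.000
1.07 -0.01 0.00 0.000 -0.000 -0.000
1.07 -0.01 0.00 0.000 -0.000 -0.000
1.07 -0.01 0.00 0.000 -0.000 -0.000
dist/row 10.7 rot/row deg 0.02
```

View pics/w5.png

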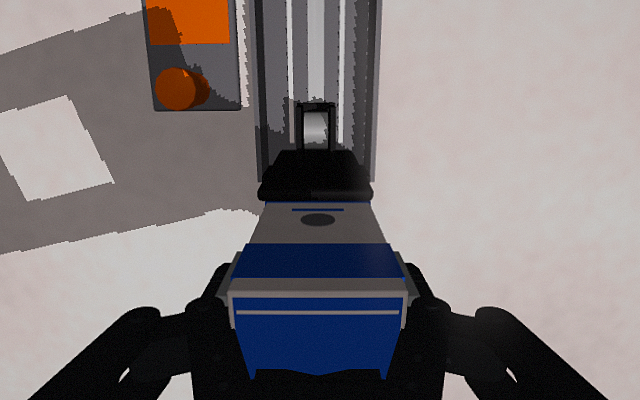

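View pics/s5.png

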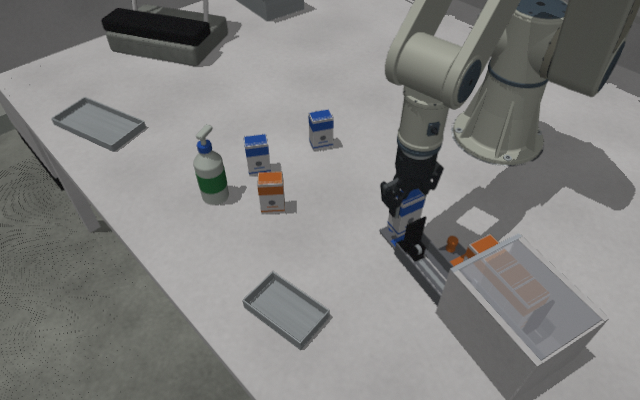

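Emit:
{"api": "jog_arm", "payload": {"increments": "1.1 0 0 0 0 0 -1; 1.1 0 0 0 0 0 -1; 1.1 0 0 0 0 0 -1; 1.1 0 0 0 0 0 -1; 1.0 0 0 0 0 0 -1; 0 0 0 0 0 0 -1; 0 0 0 0 0 0 -1; 0 0 0 0 0 0 -1"}}

```text
clock: 10.9
eef_pos: [506.6, 116.7, 101.8]
tcp_rot: [-3.142, 0.001, 1.328]
contact_force: [-0.9, -4.7, 1.4]
opening: 0.651
```

```bash
python3 - <<'E'
from h import *
st(); print(inl(r.sense()['eef_pos'])); plan(L(26,0,62),76.15,5); c,im=snap('wrist','w6')
E
```

```text
t 10.9 pos [506.6 116.7 101.8] rpy deg [-1.800e+02  4.000e-02  7.611e+01] F [-0.9 -4.7  1.4] op 0.651
(26.8, -0.4)
-0.02 -0.01 0.80 -0.000 0.000 -0.000
-0.02 -0.01 0.80 -0.000 0.000 -0.000
-0.02 -0.01 0.80 -0.000 0.000 -0.000
-0.02 -0.01 0.80 -0.000 0.000 -0.000
-0.02 -0.01 0.80 -0.000 0.000 -0.000
dist/row 8.0 rot/row deg 0.01
```

View pics/w6.png

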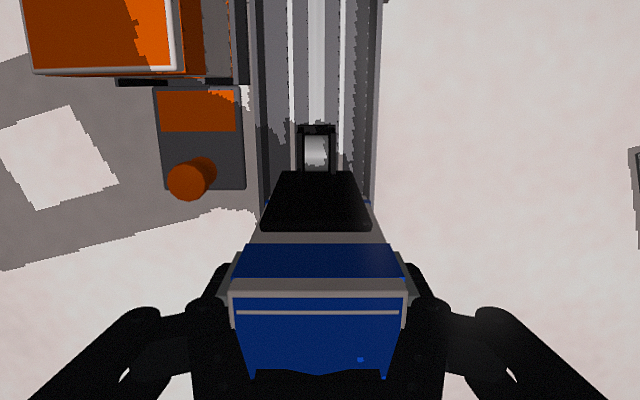

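Emit:
{"api": "jog_arm", "payload": {"increments": "0 0 0.8 0 0 0 -1; 0 0 0.8 0 0 0 -1; 0 0 0.8 0 0 0 -1; 0 0 0.8 0 0 0 -1; 0 0 0.6 0 0 0 -1; 0 0 0 0 0 0 -1; 0 0 0 0 0 0 -1; 0 0 0 0 0 0 -1"}}

```text
clock: 11.75
eef_pos: [505.8, 116.3, 63.2]
tcp_rot: [-3.14, 0.001, 1.328]
contact_force: [-1.4, -5.2, -4.5]
opening: 0.653
```

```bash
python3 - <<'E'
from h import *
st(); print(inl(r.sense()['eef_pos'])); snap('scene','s7'); snap('wrist','w7')
c,im=load('s7'); cv2.imwrite('pics/s7c.png',cv2.resize(im[170:320,360:520],None,fx=4,fy=4,interpolation=cv2.INTER_CUBIC)[:,:,::-1])
E
```

```text
t 11.75 pos [505.8 116.3  63.2] rpy deg [-1.7991e+02  7.0000e-02  7.6090e+01] F [-1.4 -5.2 -4.5] op 0.653
(26.3, 0.3)
```

View pics/s7c.png

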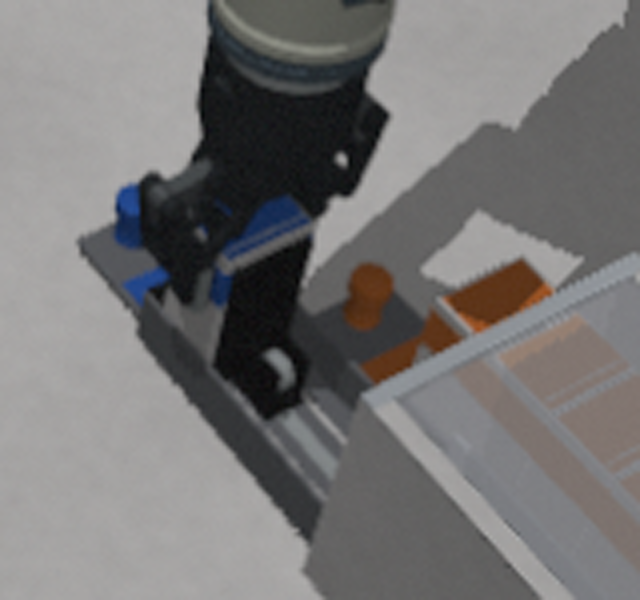

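View pics/w7.png

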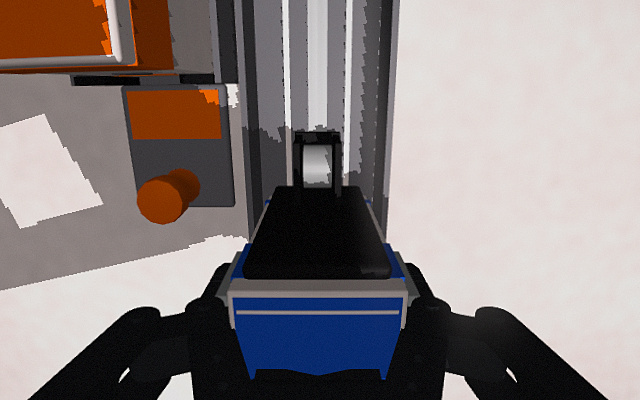

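Emit:
{"api": "jog_arm", "payload": {"increments": "0 0 0.15 0 0 0 -1; 0 0 0.1 0 0 0 -1; 0 0 0 0 0 0 -1; 0 0 0 0 0 0 -1; 0 0 0 0 0 0 -1; 0 0 0 0 0 0 -1; 0 0 0 0 0 0 -1; 0 0 0 0 0 0 -1"}}

```text
clock: 12.65
eef_pos: [506.2, 116.4, 61.3]
tcp_rot: [-3.141, 0.001, 1.328]
contact_force: [-2.4, -4.1, 1.6]
opening: 0.65
```

```bash
python3 - <<'E'
from h import *
st(); print(inl(r.sense()['eef_pos']))
E
```

```text
t 12.65 pos [506.2 116.4  61.3] rpy deg [-1.7996e+02  4.0000e-02  7.6090e+01] F [-2.4 -4.1  1.6] op 0.65
(26.5, -0.1)
```

Emit:
{"api": "jog_arm", "payload": {"increments": "0 0 0.05 0 0 0 0.3; 0 0 0 0 0 0 0.35; 0 0 0 0 0 0 0.4; 0 0 0 0 0 0 0.45; 0 0 0 0 0 0 0.5; 0 0 0 0 0 0 0.6; 0 0 0 0 0 0 0.7; 0 0 0 0 0 0 0.7"}}

```text
clock: 13.45
eef_pos: [506.7, 116.8, 60.8]
tcp_rot: [-3.142, -0.0, 1.328]
contact_force: [-0.0, 0.6, -0.2]
opening: 0.85
```

```bash
python3 - <<'E'
from h import *
st(); print(inl(r.sense()['eef_pos'])); snap('wrist','w8')
E
```

```text
t 13.45 pos [506.7 116.8  60.8] rpy deg [-180.     -0.     76.08] F [-0.   0.6 -0.2] op 0.85
(27.0, -0.5)
```

View pics/w8.png

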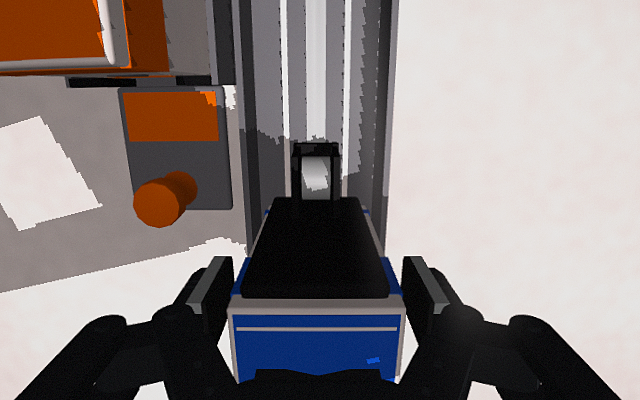

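Emit:
{"api": "jog_arm", "payload": {"increments": "0 0 -1 0 0 0 0.7; 0 0 -2.5 0 0 0 0.7; 0 0 -3 0 0 0 0.7; 0 0 -3 0 0 0 1; 0 0 -2 0 0 0 1; 0 0 0 0 0 0 1; 0 0 0 0 0 0 1; 0 0 0 0 0 0 1"}}

```text
clock: 14.3
eef_pos: [506.0, 116.6, 175.0]
tcp_rot: [-3.14, 0.001, 1.328]
contact_force: [0.8, -0.5, -0.3]
opening: 1.003
```

```bash
python3 - <<'E'
from h import *
st(); c,im=snap('wrist','w9')
b,m=blobs(im,'blue',100)
for a,p in b:
    R=cv2.minAreaRect(plane(c,p,112)[:,:2].astype(np.float32)); print(a,p.mean(0),R,inl(R[0]))
plan([394.2,-307.2,160],61.9,15)
E
```

```text
t 14.3 pos [506.  116.6 175. ] rpy deg [-1.7993e+02  4.0000e-02  7.6080e+01] F [ 0.8 -0.5 -0.3] op 1.003
429.5 [317.34328358 280.17910448] ((495.18408203125, 70.96347045898438), (16.769176483154297, 16.726707458496094), 76.13531494140625) (-20.3, -0.2)
4224.0 [317.63533835 225.60902256] ((504.6849365234375, 108.31298828125), (35.5108528137207, 52.053192138671875), 76.11798095703125) (18.3, -0.5)
-2.92 -0.04 0.10 -0.000 0.000 0.016
-2.92 0.01 0.10 -0.000 0.000 0.016
-2.92 0.05 0.10 -0.000 0.000 0.016
-2.92 0.10 0.10 -0.000 0.000 0.016
-2.92 0.15 0.10 -0.000 0.000 0.016
-2.92 0.20 0.10 -0.000 0.000 0.016
-2.91 0.25 0.10 -0.000 0.000 0.016
-2.91 0.29 0.10 -0.000 0.000 0.016
-2.90 0.34 0.10 -0.000 0.000 0.016
-2.90 0.39 0.10 -0.000 0.000 0.016
-2.89 0.44 0.10 -0.000 0.000 0.016
-2.88 0.48 0.10 -0.000 0.000 0.016
-2.87 0.53 0.10 -0.000 0.000 0.016
-2.86 0.58 0.10 -0.000 0.000 0.016
-2.85 0.63 0.10 -0.000 0.000 0.016
dist/row 29.2 rot/row deg 0.95
```

View pics/w9.png

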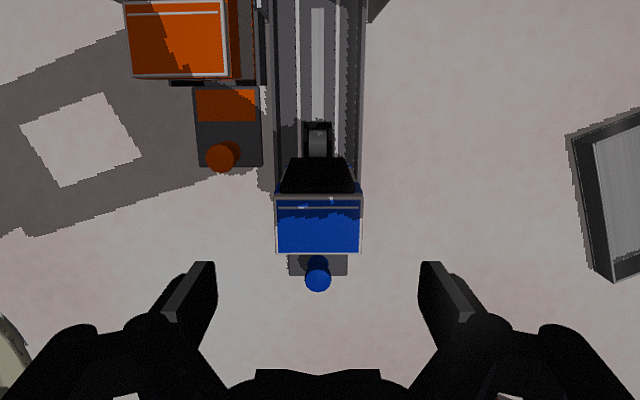

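Emit:
{"api": "jog_arm", "payload": {"increments": "-3.9 0 0 0 0 0.02 1; -3.9 0 0.1 0 0 0.02 1; -3.9 0.1 0.1 0 0 0.02 1; -3.9 0.2 0.2 0 0 0.02 1; -3.9 0.3 0.2 0 0 0.02 1; -3.9 0.3 0.2 0 0 0.02 1; -3.9 0.4 0.2 0 0 0.02 1; -3.9 0.5 0.2 0 0 0.02 1"}}

```text
clock: 15.15
eef_pos: [426.4, -187.0, 162.8]
tcp_rot: [-3.14, -0.0, 1.167]
contact_force: [0.4, -0.2, 0.2]
opening: 1.0
```

```bash
python3 - <<'E'
from h import *
st(); plan([394.2,-307.2,150],61.9,5)
E
```

```text
t 15.15 pos [ 426.4 -187.   162.8] rpy deg [-179.9    -0.     66.86] F [ 0.4 -0.2  0.2] op 1.0
-2.46 0.35 0.26 -0.000 0.000 0.017
-2.46 0.39 0.26 -0.000 0.000 0.017
-2.45 0.44 0.26 -0.000 0.000 0.017
-2.44 0.48 0.26 -0.000 0.000 0.017
-2.43 0.52 0.26 -0.000 0.000 0.017
dist/row 25.0 rot/row deg 0.99
```

Emit:
{"api": "jog_arm", "payload": {"increments": "-2.46 0.35 0.26 0 0 0.017 1; -2.46 0.39 0.26 0 0 0.017 1; -2.45 0.44 0.26 0 0 0.017 1; -2.44 0.48 0.26 0 0 0.017 1; -2.43 0.52 0.26 0 0 0.017 1; 0 0 0 0 0 0 1; 0 0 0 0 0 0 1; 0 0 0 0 0 0 1"}}

```text
clock: 15.95
eef_pos: [395.4, -305.1, 150.3]
tcp_rot: [-3.14, -0.0, 1.083]
contact_force: [0.1, -0.4, 0.8]
opening: 1.003
```

```bash
python3 - <<'E'
from h import *
st(); c,im=snap('wrist','w10')
b,m=blobs(im,'blue',100)
for a,p in b:
    R=cv2.minAreaRect(plane(c,p,100)[:,:2].astype(np.float32)); print(a,p.mean(0),R)
plan([394.2,-307.2,48],61.9,1)
E
```

```text
t 15.95 pos [ 395.4 -305.1  150.3] rpy deg [-1.7993e+02 -3.0000e-02  6.2060e+01] F [ 0.1 -0.4  0.8] op 1.003
4734.5 [316.72354949 226.60409556] ((393.73455810546875, -308.3204650878906), (35.94432830810547, 52.04766082763672), 63.329071044921875)
2910.0 [615.43377483 128.05960265] ((573.4228515625, -339.0068054199219), (35.96173858642578, 36.95101547241211), 58.32551574707031)
-0.25 -0.02 10.25 -0.001 -0.000 0.003
dist/row 102.5 rot/row deg 0.19
```

View pics/w10.png

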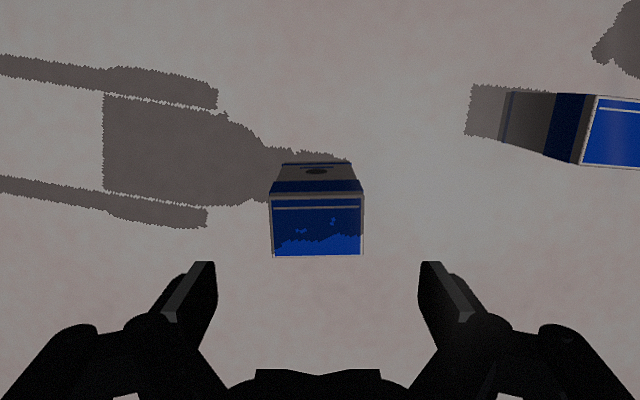

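Emit:
{"api": "jog_arm", "payload": {"increments": "-0.2 0 2.5 0 0 -0.018 1; 0 0 2.5 0 0 0 1; 0 0 2.4 0 0 0 1; 0 0 1.8 0 0 0 1; 0 0 1 0 0 0 1; 0 0 0 0 0 0 1; 0 0 0 0 0 0 0.4; 0 0 0 0 0 0 -1", "squeeze": 40}}

```text
clock: 16.8
eef_pos: [395.3, -308.1, 49.7]
tcp_rot: [3.14, 0.0, 1.101]
contact_force: [-6.0, 2.6, 4.3]
opening: 0.697
```

Emit:
{"api": "jog_arm", "payload": {"increments": "0 0 0 0 0 0 -1; 0 0 0 0 0 0 -1; 0 0 0 0 0 0 -1; 0 0 0 0 0 0 -1; 0 0 -1 0 0 0 -1; 0 0 -3 0 0 0 -1; 0 0 -4 0 0 0 -1; 0 0 -3 0 0 0 -1"}}

```text
clock: 17.6
eef_pos: [394.8, -308.0, 161.4]
tcp_rot: [3.14, 0.0, 1.101]
contact_force: [0.1, 0.3, -1.5]
opening: 0.652
```

```bash
python3 - <<'E'
from h import *
st(); c,im=snap('wrist','w11')
plan(L(-46,0,120),76.15,10)
E
```

```text
t 17.6 pos [ 394.8 -308.   161.4] rpy deg [1.7992e+02 2.0000e-02 6.3070e+01] F [ 0.1  0.3 -1.5] op 0.652
3.59 -0.79 0.45 0.001 0.000 -0.023
3.60 -0.71 0.45 0.001 0.000 -0.023
3.62 -0.63 0.45 0.001 0.000 -0.023
3.63 -0.55 0.45 0.001 0.000 -0.023
3.64 -0.46 0.45 0.001 0.000 -0.023
3.65 -0.38 0.45 0.001 0.000 -0.023
3.66 -0.29 0.45 0.001 0.000 -0.023
3.67 -0.21 0.45 0.001 0.000 -0.023
3.67 -0.13 0.45 0.001 0.000 -0.023
3.67 -0.04 0.46 0.001 0.000 -0.023
dist/row 37.0 rot/row deg 1.31
```

View pics/w11.png

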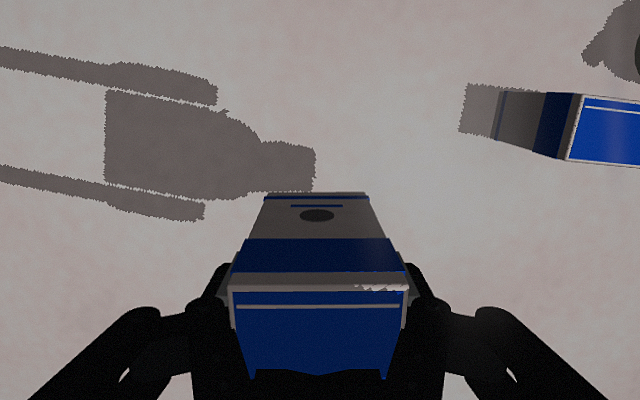

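Emit:
{"api": "jog_arm", "payload": {"increments": "3.59 -0.79 0.45 0 0 -0.023 -1; 3.60 -0.71 0.45 0 0 -0.023 -1; 3.62 -0.63 0.45 0 0 -0.023 -1; 3.63 -0.55 0.45 0 0 -0.023 -1; 3.64 -0.46 0.45 0 0 -0.023 -1; 3.65 -0.38 0.45 0 0 -0.023 -1; 3.66 -0.29 0.45 0 0 -0.023 -1; 3.67 -0.21 0.45 0 0 -0.023 -1"}}

```text
clock: 18.45
eef_pos: [468.2, -21.8, 123.2]
tcp_rot: [3.141, -0.0, 1.286]
contact_force: [0.0, 0.2, -2.0]
opening: 0.653
```

```bash
python3 - <<'E'
from h import *
st(); print(inl(r.sense()['eef_pos'])); plan(L(-26,0,102),76.15,4)
E
```

```text
t 18.45 pos [468.2 -21.8 123.2] rpy deg [ 1.7995e+02 -1.0000e-02  7.3660e+01] F [ 0.   0.2 -2. ] op 0.653
(-116.8, 3.7)
2.27 -0.01 0.53 0.000 -0.000 -0.011
2.27 0.02 0.53 0.000 -0.000 -0.011
2.27 0.04 0.53 0.000 -0.000 -0.011
2.27 0.07 0.53 0.000 -0.000 -0.011
dist/row 23.3 rot/row deg 0.62
```

Emit:
{"api": "jog_arm", "payload": {"increments": "2.2 0 0.5 0 0 -0.011 -1; 2.2 0.02 0.5 0 0 -0.011 -1; 2.2 0.04 0.5 0 0 -0.011 -1; 2.2 0.07 0.6 0 0 -0.011 -1; 0 0 0 0 0 0 -1; 0 0 0 0 0 0 -1; 0 0 0 0 0 0 -1; 0 0 0 0 0 0 -1"}}

```text
clock: 19.25
eef_pos: [492.5, 60.5, 102.1]
tcp_rot: [3.141, 0.0, 1.328]
contact_force: [0.4, 0.3, -2.7]
opening: 0.646
```

```bash
python3 - <<'E'
from h import *
st(); print(inl(r.sense()['eef_pos'])); plan(L(26,0,102),76.15,5); snap('wrist','w12')
E
```

```text
t 19.25 pos [492.5  60.5 102.1] rpy deg [179.98   0.    76.08] F [ 0.4  0.3 -2.7] op 0.646
(-31.1, -0.1)
1.14 -0.00 0.00 0.000 0.000 -0.000
1.14 -0.00 0.00 0.000 0.000 -0.000
1.14 -0.00 0.00 0.000 0.000 -0.000
1.14 -0.00 0.00 0.000 0.000 -0.000
1.14 -0.00 0.00 0.000 0.000 -0.000
dist/row 11.4 rot/row deg 0.01
```

View pics/w12.png

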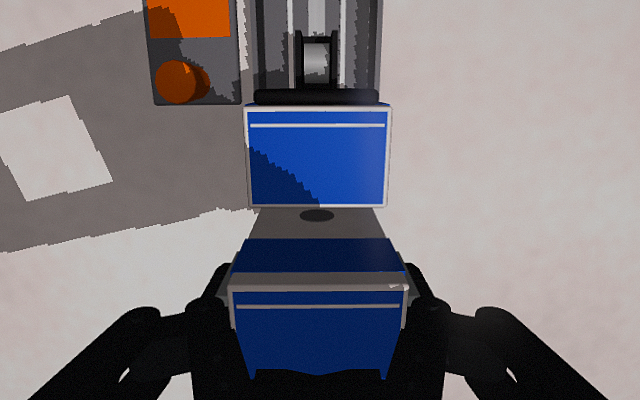

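Emit:
{"api": "jog_arm", "payload": {"increments": "1.1 0 0 0 0 0 -1; 1.1 0 0 0 0 0 -1; 1.1 0 0 0 0 0 -1; 1.1 0 0 0 0 0 -1; 1.2 0 0 0 0 0 -1; 0 0 0 0 0 0 -1; 0 0 0 0 0 0 -1; 0 0 0 0 0 0 -1"}}

```text
clock: 20.1
eef_pos: [505.9, 115.3, 101.8]
tcp_rot: [-3.142, 0.0, 1.329]
contact_force: [-0.8, -4.8, 0.7]
opening: 0.648
```

```bash
python3 - <<'E'
from h import *
st(); print(inl(r.sense()['eef_pos'])); snap('wrist','w13')
E
```

```text
t 20.1 pos [505.9 115.3 101.8] rpy deg [-1.800e+02  2.000e-02  7.614e+01] F [-0.8 -4.8  0.7] op 0.648
(25.4, -0.1)
```

View pics/w13.png

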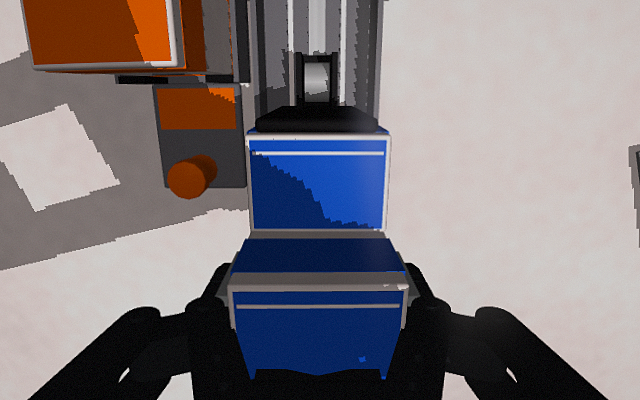

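Emit:
{"api": "jog_arm", "payload": {"increments": "0 0 0.8 0 0 0 -1; 0 0 0.8 0 0 0 -1; 0 0 0.8 0 0 0 -1; 0 0 0.8 0 0 0 -1; 0 0 0.5 0 0 0 -1; 0 0 0.2 0 0 0 -1; 0 0 0 0 0 0 -1; 0 0 0 0 0 0 -1"}}

```text
clock: 20.95
eef_pos: [505.5, 115.1, 62.2]
tcp_rot: [-3.141, 0.001, 1.329]
contact_force: [-0.7, -5.3, -5.1]
opening: 0.651
```

```bash
python3 - <<'E'
from h import *
st(); print(inl(r.sense()['eef_pos'])); snap('wrist','w14')
E
```

```text
t 20.95 pos [505.5 115.1  62.2] rpy deg [-1.7995e+02  4.0000e-02  7.6130e+01] F [-0.7 -5.3 -5.1] op 0.651
(25.1, 0.3)
```

View pics/w14.png

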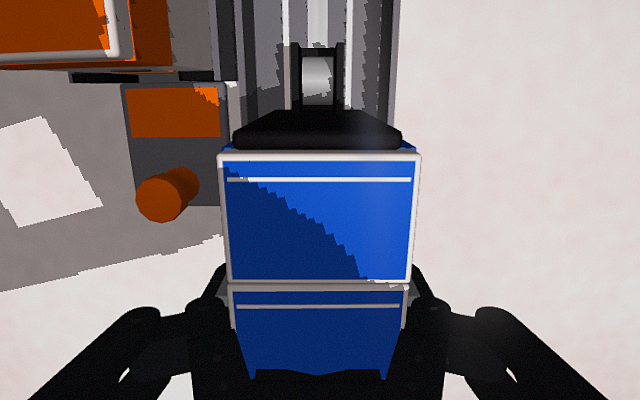

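Emit:
{"api": "jog_arm", "payload": {"increments": "0 0 0.1 0 0 0 -1; 0 0 0.05 0 0 0 -1; 0 0 0 0 0 0 -1; 0 0 0 0 0 0 0.3; 0 0 0 0 0 0 0.4; 0 0 0 0 0 0 0.5; 0 0 0 0 0 0 0.6; 0 0 0 0 0 0 0.7"}}

```text
clock: 21.8
eef_pos: [506.2, 115.8, 61.2]
tcp_rot: [3.141, -0.0, 1.329]
contact_force: [0.1, 1.1, 0.8]
opening: 0.849
```

Emit:
{"api": "jog_arm", "payload": {"increments": "0 0 0 0 0 0 0.7; 0 0 0 0 0 0 0.7; 0 0 -1 0 0 0 0.7; 0 0 -2.5 0 0 0 0.7; 0 0 -3 0 0 0 0.7; 0 0 -3 0 0 0 1; 0 0 -2 0 0 0 1; 0 0 0 0 0 0 1"}}

```text
clock: 22.6
eef_pos: [507.9, 116.0, 179.9]
tcp_rot: [3.136, -0.003, 1.329]
contact_force: [-0.0, 0.3, 0.1]
opening: 1.0
```

```bash
python3 - <<'E'
from h import *
st(); c,im=snap('wrist','w15')
b,m=blobs(im,'blue',100)
for a,p in b:
    R=cv2.minAreaRect(plane(c,p,112)[:,:2].astype(np.float32)); print(a,p.mean(0),R,inl(R[0]))
plan([580,-342,155],58.0,12)
E
```

```text
t 22.6 pos [507.9 116.  179.9] rpy deg [ 1.797e+02 -1.500e-01  7.614e+01] F [-0.   0.3  0.1] op 1.0
419.0 [314.03030303 277.66666667] ((495.0369873046875, 69.7909164428711), (17.042619705200195, 16.412212371826172), 75.98074340820312) (-21.4, -0.4)
4061.5 [312.87739464 223.01532567] ((504.0937194824219, 108.30580139160156), (35.42612838745117, 52.22532272338867), 76.0387191772461) (18.1, 0.0)
4700.5 [314.06451613 161.69892473] ((514.3244018554688, 147.38943481445312), (34.88283157348633, 52.0297966003418), 76.0750732421875) (58.5, -0.5)
-3.56 1.50 0.19 0.000 -0.000 0.026
-3.52 1.60 0.19 0.000 -0.000 0.026
-3.47 1.69 0.19 0.000 -0.000 0.026
-3.43 1.78 0.19 0.000 -0.000 0.026
-3.38 1.87 0.19 0.000 -0.000 0.026
-3.33 1.96 0.19 0.000 -0.000 0.026
-3.28 2.05 0.19 0.000 -0.000 0.026
-3.22 2.13 0.19 0.000 -0.000 0.026
-3.16 2.22 0.19 0.000 -0.000 0.026
-3.10 2.30 0.19 0.000 -0.000 0.026
-3.04 2.38 0.19 0.000 -0.000 0.026
-2.98 2.46 0.19 0.000 -0.000 0.026
dist/row 38.7 rot/row deg 1.51
```

View pics/w15.png

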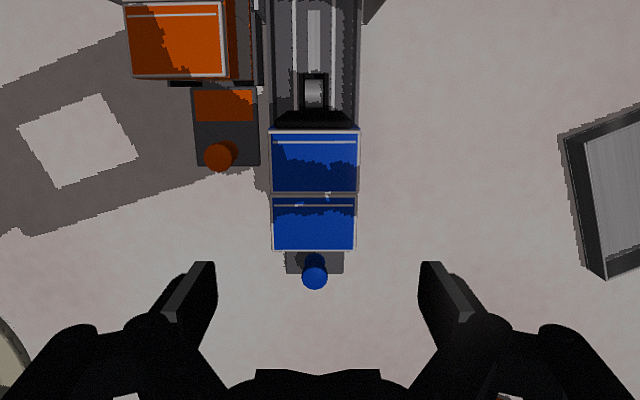

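```bash
python3 - <<'E'
from h import *
c,im=load('scene0'); print('bottle base front',plane(c,[[203,198],[213,202],[226,194]],0).round())
print('spout',plane(c,[[205,132],[198,138],[212,127]],190).round())
c,im=load('top0'); print('spout top view',plane(c,[[445,140],[437,140],[450,150],[443,133]],190).round())
E
```

```text
bottle base front [[ 743. -354.    0.]
 [ 733. -326.    0.]
 [ 694. -327.   -0.]]
spout [[ 705. -343.  190.]
 [ 728. -336.  190.]
 [ 684. -348.  190.]]
spout top view [[ 707. -347.  190.]
 [ 707. -329.  190.]
 [ 685. -356.  190.]
 [ 723. -343.  190.]]
```

Emit:
{"api": "jog_arm", "payload": {"increments": "-3.56 1.50 0 0 0 0.026 1; -3.52 1.60 0 0 0 0.026 1; -3.47 1.69 0.1 0 0 0.026 1; -3.43 1.78 0.2 0 0 0.026 1; -3.38 1.87 0.2 0 0 0.026 1; -3.33 1.96 0.2 0 0 0.026 1; -3.28 2.05 0.2 0 0 0.026 1; -3.22 2.13 0.2 0 0 0.026 1"}}

```text
clock: 23.45
eef_pos: [554.3, -191.0, 164.0]
tcp_rot: [-3.14, 0.0, 1.12]
contact_force: [0.1, 0.0, 0.3]
opening: 1.001
```

```bash
python3 - <<'E'
from h import *
st(); plan([580,-342,150],58.0,5)
E
```

```text
t 23.45 pos [ 554.3 -191.   164. ] rpy deg [-1.7989e+02  1.0000e-02  6.4150e+01] F [0.1 0.  0.3] op 1.001
-2.49 1.78 0.28 -0.000 0.000 0.021
-2.45 1.83 0.28 -0.000 0.000 0.021
-2.41 1.89 0.28 -0.000 0.000 0.021
-2.37 1.94 0.28 -0.000 0.000 0.021
-2.33 1.99 0.28 -0.000 0.000 0.021
dist/row 30.8 rot/row deg 1.23
```

Emit:
{"api": "jog_arm", "payload": {"increments": "-2.49 1.78 0.28 0 0 0.021 1; -2.45 1.83 0.28 0 0 0.021 1; -2.41 1.89 0.28 0 0 0.021 1; -2.37 1.94 0.28 0 0 0.021 1; -2.33 1.99 0.28 0 0 0.021 1; 0 0 0 0 0 0 1; 0 0 0 0 0 0 1; 0 0 0 0 0 0 1"}}

```text
clock: 24.25
eef_pos: [580.6, -339.4, 150.4]
tcp_rot: [-3.14, -0.0, 1.016]
contact_force: [-0.1, 0.2, 0.0]
opening: 0.998
```

```bash
python3 - <<'E'
from h import *
st(); c,im=snap('wrist','w16')
b,m=blobs(im,'blue',100)
for a,p in b:
    R=cv2.minAreaRect(plane(c,p,100)[:,:2].astype(np.float32)); print(a,p.mean(0),R)
plan([580,-342,48],58,1)
E
```

```text
t 24.25 pos [ 580.6 -339.4  150.4] rpy deg [-1.7989e+02 -1.0000e-02  5.8230e+01] F [-0.1  0.2  0. ] op 0.998
4743.5 [317.30388693 226.24381625] ((579.6010131835938, -342.7059631347656), (35.302188873291016, 52.17456817626953), 58.279483795166016)
2382.0 [615.81196581 113.31196581] ((755.8443603515625, -374.1743469238281), (45.794227600097656, 29.56284523010254), 69.43003845214844)
-0.27 0.09 10.28 -0.001 -0.000 0.004
dist/row 102.8 rot/row deg 0.26
```

View pics/w16.png

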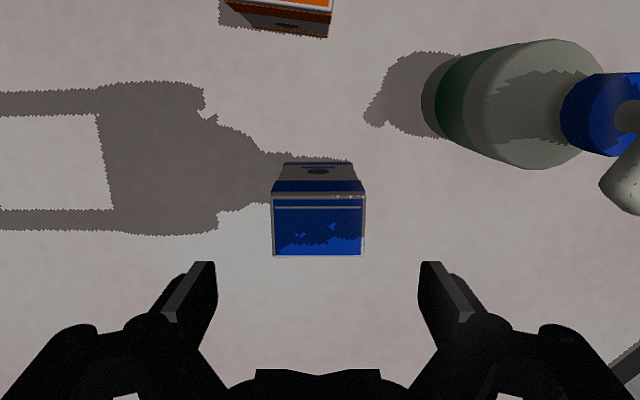

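Emit:
{"api": "jog_arm", "payload": {"increments": "-0.18 0.02 2.5 0 0 0 1; 0 0 2.5 0 0 0 1; 0 0 2.4 0 0 0 1; 0 0 1.8 0 0 0 1; 0 0 1 0 0 0 1; 0 0 0 0 0 0 1; 0 0 0 0 0 0 0.4; 0 0 0 0 0 0 -1", "squeeze": 40}}

```text
clock: 25.1
eef_pos: [581.2, -342.3, 50.6]
tcp_rot: [3.14, -0.0, 1.016]
contact_force: [-5.0, 3.6, 3.1]
opening: 0.689
```

Emit:
{"api": "jog_arm", "payload": {"increments": "0 0 0 0 0 0 -1; 0 0 0 0 0 0 -1; 0 0 0 0 0 0 -1; 0 0 0 0 0 0 -1; 0 0 -1 0 0 0 -1; 0 0 -3 0 0 0 -1; 0 0 -4 0 0 0 -1; 0 0 -3 0 0 0 -1"}}

```text
clock: 25.9
eef_pos: [580.8, -342.4, 162.1]
tcp_rot: [3.14, 0.0, 1.016]
contact_force: [0.0, -0.1, -1.3]
opening: 0.649
```

```bash
python3 - <<'E'
from h import *
st(); c,im=snap('wrist','w17')
plan(L(-46,0,120),76.15,10)
E
```

```text
t 25.9 pos [ 580.8 -342.4  162.1] rpy deg [179.91   0.    58.19] F [ 0.  -0.1 -1.3] op 0.649
2.82 -2.86 0.45 0.001 0.000 -0.031
2.90 -2.77 0.45 0.001 0.000 -0.031
2.99 -2.68 0.45 0.001 0.000 -0.031
3.07 -2.58 0.46 0.001 0.000 -0.031
3.15 -2.48 0.46 0.001 0.000 -0.031
3.23 -2.38 0.46 0.001 0.000 -0.031
3.30 -2.28 0.46 0.001 0.000 -0.031
3.37 -2.18 0.47 0.001 0.000 -0.031
3.44 -2.07 0.47 0.001 0.000 -0.031
3.50 -1.96 0.47 0.001 0.000 -0.031
dist/row 40.4 rot/row deg 1.8
```

View pics/w17.png

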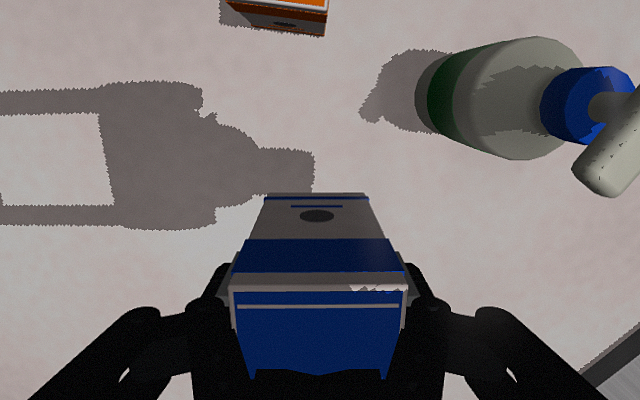

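Emit:
{"api": "jog_arm", "payload": {"increments": "2.82 -2.86 0 0 0 -0.031 -1; 2.90 -2.77 0 0 0 -0.031 -1; 2.99 -2.68 0 0 0 -0.031 -1; 3.07 -2.58 0 0 0 -0.031 -1; 3.15 -2.48 0.6 0 0 -0.031 -1; 3.23 -2.38 0.9 0 0 -0.031 -1; 3.30 -2.28 1 0 0 -0.031 -1; 3.37 -2.18 1 0 0 -0.031 -1"}}

```text
clock: 26.75
eef_pos: [504.8, -28.7, 124.6]
tcp_rot: [3.14, -0.0, 1.265]
contact_force: [0.7, 0.7, -1.2]
opening: 0.648
```

```bash
python3 - <<'E'
from h import *
st(); print(inl(r.sense()['eef_pos'])); plan(L(-30,0,103),76.15,5)
E
```

```text
t 26.75 pos [504.8 -28.7 124.6] rpy deg [ 1.7993e+02 -2.0000e-02  7.2470e+01] F [ 0.7  0.7 -1.2] op 0.648
(-114.7, -33.5)
1.65 -0.78 0.43 0.000 -0.000 -0.013
1.66 -0.76 0.43 0.000 -0.000 -0.013
1.67 -0.73 0.43 0.000 -0.000 -0.013
1.68 -0.71 0.43 0.000 -0.000 -0.013
1.69 -0.69 0.43 0.000 -0.000 -0.013
dist/row 18.7 rot/row deg 0.74
```

Emit:
{"api": "jog_arm", "payload": {"increments": "1.65 -0.78 0.3 0 0 -0.013 -1; 1.66 -0.76 0.4 0 0 -0.013 -1; 1.67 -0.73 0.45 0 0 -0.013 -1; 1.68 -0.71 0.5 0 0 -0.013 -1; 1.69 -0.69 0.5 0 0 -0.013 -1; 0 0 0 0 0 0 -1; 0 0 0 0 0 0 -1; 0 0 0 0 0 0 -1"}}

```text
clock: 27.55
eef_pos: [493.4, 59.8, 103.2]
tcp_rot: [3.141, -0.0, 1.328]
contact_force: [-0.9, 0.5, -0.6]
opening: 0.651
```

```bash
python3 - <<'E'
from h import *
st(); print(inl(r.sense()['eef_pos'])); plan(L(26,0,103),76.15,5); snap('wrist','w18')
E
```

```text
t 27.55 pos [493.4  59.8 103.2] rpy deg [179.96  -0.    76.11] F [-0.9  0.5 -0.6] op 0.651
(-31.5, -1.2)
1.15 -0.02 0.00 0.000 -0.000 -0.000
1.15 -0.02 0.00 0.000 -0.000 -0.000
1.15 -0.02 0.00 0.000 -0.000 -0.000
1.15 -0.02 0.00 0.000 -0.000 -0.000
1.15 -0.02 0.00 0.000 -0.000 -0.000
dist/row 11.5 rot/row deg 0.01
```

View pics/w18.png

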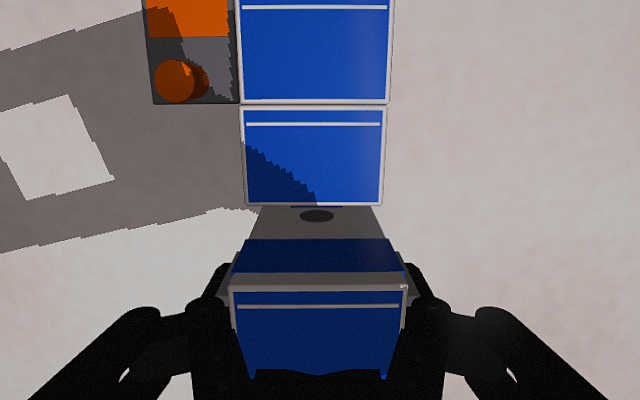

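Emit:
{"api": "jog_arm", "payload": {"increments": "1.1 -0.12 0 0 0 0 -1; 1.1 0 0 0 0 0 -1; 1.1 0 0 0 0 0 -1; 1.1 0 0 0 0 0 -1; 1.25 0 0 0 0 0 -1; 0 0 0 0 0 0 -1; 0 0 0 0 0 0 -1; 0 0 0 0 0 0 -1"}}

```text
clock: 28.4
eef_pos: [505.5, 115.4, 102.8]
tcp_rot: [3.141, -0.0, 1.329]
contact_force: [-0.1, -2.4, 0.1]
opening: 0.652
```

```bash
python3 - <<'E'
from h import *
st(); print(inl(r.sense()['eef_pos'])); snap('wrist','w19')
E
```

```text
t 28.4 pos [505.5 115.4 102.8] rpy deg [ 1.7999e+02 -1.0000e-02  7.6130e+01] F [-0.1 -2.4  0.1] op 0.652
(25.3, 0.4)
```

View pics/w19.png

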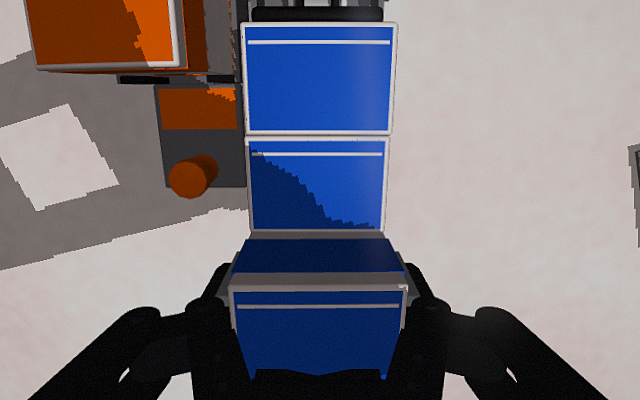

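Emit:
{"api": "jog_arm", "payload": {"increments": "0 0 0.8 0 0 0 -1; 0 0 0.8 0 0 0 -1; 0 0 0.8 0 0 0 -1; 0 0 0.8 0 0 0 -1; 0 0 0.5 0 0 0 -1; 0 0 0.2 0 0 0 -1; 0 0 0 0 0 0 -1; 0 0 0 0 0 0 -1"}}

```text
clock: 29.25
eef_pos: [504.8, 115.1, 63.3]
tcp_rot: [-3.14, 0.001, 1.329]
contact_force: [-0.5, -5.7, -5.0]
opening: 0.653
```

```bash
python3 - <<'E'
from h import *
st(); print(inl(r.sense()['eef_pos'])); snap('wrist','w20')
E
```

```text
t 29.25 pos [504.8 115.1  63.3] rpy deg [-1.7993e+02  7.0000e-02  7.6150e+01] F [-0.5 -5.7 -5. ] op 0.653
(24.9, 1.0)
```

View pics/w20.png

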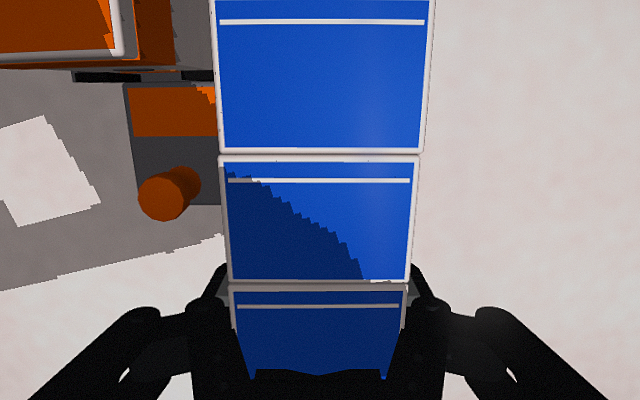

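Emit:
{"api": "jog_arm", "payload": {"increments": "0 0 0.1 0 0 0 -1; 0 0 0.05 0 0 0 -1; 0 0 0 0 0 0 -1; 0 0 0 0 0 0 0.3; 0 0 0 0 0 0 0.4; 0 0 0 0 0 0 0.5; 0 0 0 0 0 0 0.6; 0 0 0 0 0 0 0.7"}}

```text
clock: 30.1
eef_pos: [505.7, 115.8, 62.4]
tcp_rot: [3.141, -0.0, 1.329]
contact_force: [-0.1, 0.2, -0.3]
opening: 0.848
```

Emit:
{"api": "jog_arm", "payload": {"increments": "0 0 0 0 0 0 0.7; 0 0 0 0 0 0 0.7; 0 0 -1 0 0 0 0.7; 0 0 -2.5 0 0 0 0.7; 0 0 -3 0 0 0 0.7; 0 0 -3 0 0 0 0.7; 0 0 -2 0 0 0 0.7; 0 0 0 0 0 0 0.7"}}

```text
clock: 30.9
eef_pos: [507.4, 116.0, 180.9]
tcp_rot: [3.136, -0.003, 1.329]
contact_force: [1.1, 0.3, 0.5]
opening: 0.848
```

```bash
python3 - <<'E'
from h import *
st(); c,im=snap('wrist','w21'); snap('scene','s21'); snap('top','top21')
b,m=blobs(im,'blue',100)
for a,p in b:
    R=cv2.minAreaRect(plane(c,p,112)[:,:2].astype(np.float32)); print(a,p.mean(0),R,inl(R[0]))
c,im=load('s21'); cv2.imwrite('pics/s21c.png',cv2.resize(im[150:320,360:520],None,fx=3.5,fy=3.5,interpolation=cv2.INTER_CUBIC)[:,:,::-1])
plan([485.5,33.2,150],76.15,4)
E
```

```text
t 30.9 pos [507.4 116.  180.9] rpy deg [ 1.797e+02 -1.500e-01  7.613e+01] F [1.1 0.3 0.5] op 0.848
420.0 [314.59090909 277.03030303] ((494.9188537597656, 69.73261260986328), (16.98109245300293, 17.025897979736328), 26.863569259643555) (-21.5, -0.3)
4033.5 [312.40613027 221.82758621] ((503.10235595703125, 108.68193817138672), (35.52217102050781, 52.092140197753906), 76.01182556152344) (18.2, 1.1)
4755.0 [313.51785714 161.04642857] ((513.6152954101562, 147.46461486816406), (35.639434814453125, 52.098758697509766), 76.07748413085938) (58.4, 0.2)
5453.0 [314.50993377  93.58940397] ((523.8849487304688, 186.1752471923828), (35.030113220214844, 51.9689826965332), 76.12071990966797) (98.5, -0.5)
-2.11 0.02 0.67 -0.000 0.000 -0.000
-2.11 0.02 0.67 -0.000 0.000 -0.000
-2.11 0.02 0.67 -0.000 0.000 -0.000
-2.11 0.02 0.67 -0.000 0.000 -0.000
dist/row 22.2 rot/row deg 0.01
```

View pics/w21.png

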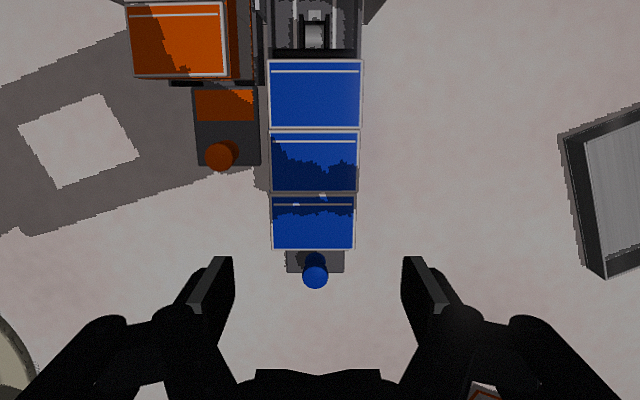

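View pics/s21c.png

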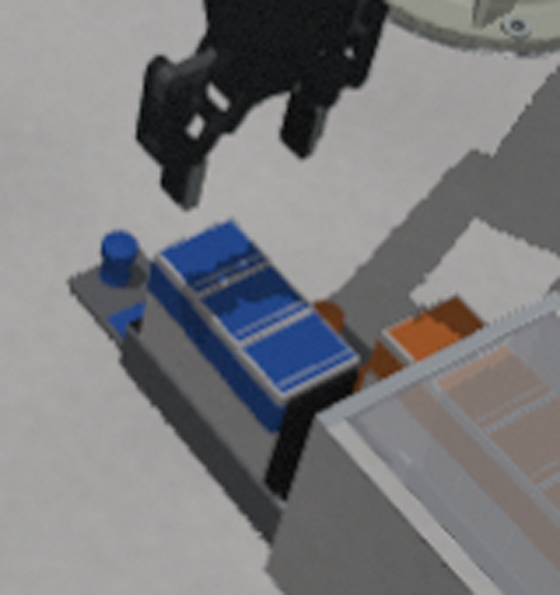

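```bash
python3 - <<'E'
from h import *
plan(L(-98,0,130),76.15,4)
E
```

```text
-3.08 0.02 1.18 -0.000 0.000 -0.000
-3.08 0.02 1.17 -0.000 0.000 -0.000
-3.08 0.02 1.17 -0.000 0.000 -0.000
-3.08 0.02 1.17 -0.000 0.000 -0.000
dist/row 33.0 rot/row deg 0.01
```

Emit:
{"api": "jog_arm", "payload": {"increments": "-3.08 0.02 0 0 0 0 0.7; -3.08 0.02 0 0 0 0 0.4; -3.08 0.02 1 0 0 0 0; -3.08 0.02 2.5 0 0 0 -0.5; 0 0 3 0 0 0 -1; 0 0 3 0 0 0 -1; 0 0 3 0 0 0 -1; 0 0 1.5 0 0 0 -1"}}

```text
clock: 31.85
eef_pos: [474.2, -4.4, 34.1]
tcp_rot: [-3.137, 0.001, 1.328]
contact_force: [-1.1, 0.7, -1.3]
opening: -0.001
```

```bash
python3 - <<'E'
from h import *
st(); print(inl(r.sense()['eef_pos'])); plan(L(-98,0,25),76.15,1)
E
```

```text
t 31.85 pos [474.2  -4.4  34.1] rpy deg [-1.7971e+02  7.0000e-02  7.6110e+01] F [-1.1  0.7 -1.3] op -0.001
(-98.5, 2.1)
0.05 0.22 0.90 -0.005 0.001 -0.001
dist/row 9.3 rot/row deg 0.3
```

Emit:
{"api": "jog_arm", "payload": {"increments": "0 0.1 0.6 0 0 0 -1; 0 0 0 0 0 0 -1; 0 0 0 0 0 0 -1; 0.6 0 0 0 0 0 -1; 0.6 0 0 0 0 0 -1; 0.5 0 0 0 0 0 -1; 0.5 0 0 0 0 0 -1; 0 0 0 0 0 0 -1"}}

```text
clock: 32.65
eef_pos: [483.3, 16.4, 31.9]
tcp_rot: [3.14, 0.001, 1.331]
contact_force: [-1.8, -9.0, 4.4]
opening: -0.002
```

```bash
python3 - <<'E'
from h import *
st(); print(inl(r.sense()['eef_pos'])); snap('wrist','w22')
E
```

```text
t 32.65 pos [483.3  16.4  31.9] rpy deg [1.7994e+02 8.0000e-02 7.6240e+01] F [-1.8 -9.   4.4] op -0.002
(-76.0, -1.8)
```

View pics/w22.png

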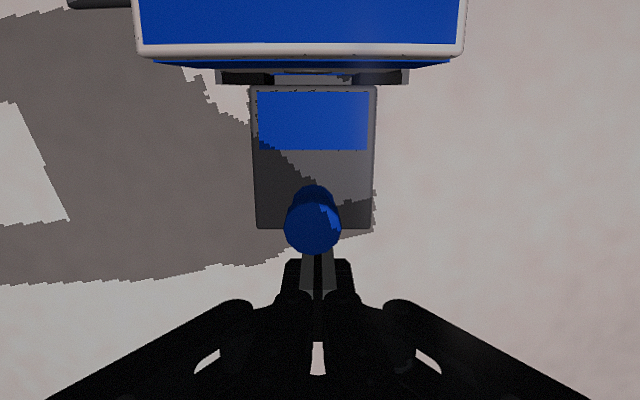

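Emit:
{"api": "jog_arm", "payload": {"increments": "1 -0.1 0 0 0 0 -1; 1.5 -0.05 0 0 0 0 -1; 1.5 0 0 0 0 0 -1; 1.5 0 0 0 0 0 -1; 1.5 0 0 0 0 0 -1; 1.5 0 0 0 0 0 -1; 1 0 0 0 0 0 -1; 0 0 0 0 0 0 -1"}}

```text
clock: 33.5
eef_pos: [505.8, 109.7, 32.0]
tcp_rot: [3.139, 0.0, 1.331]
contact_force: [2.4, -3.5, 0.9]
opening: 0.003
```

```bash
python3 - <<'E'
from h import *
st(); print(inl(r.sense()['eef_pos'])); snap('wrist','w23')
E
```

```text
t 33.5 pos [505.8 109.7  32. ] rpy deg [1.7983e+02 2.0000e-02 7.6230e+01] F [ 2.4 -3.5  0.9] op 0.003
(19.9, -1.3)
```

View pics/w23.png

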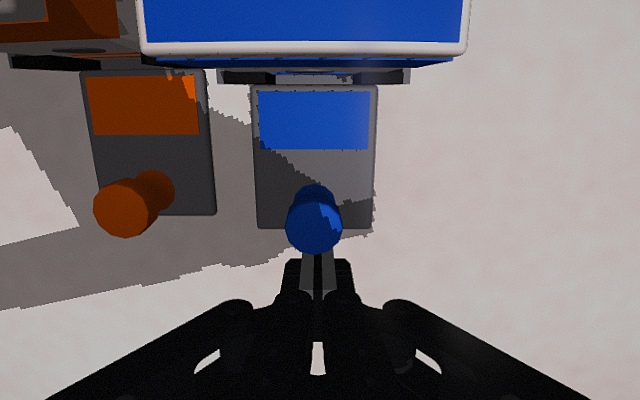

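Emit:
{"api": "jog_arm", "payload": {"increments": "0.5 0 0 0 0 0 -1; 0.4 0 0 0 0 0 -1; 0.3 0 0 0 0 0 -1; 0.2 0 0 0 0 0 -1; 0.1 0 0 0 0 0 -1; 0 0 0 0 0 0 -1; 0 0 0 0 0 0 -1; 0 0 0 0 0 0 -1"}}

```text
clock: 34.35
eef_pos: [506.9, 117.8, 31.8]
tcp_rot: [-3.141, 0.009, 1.333]
contact_force: [2.9, -49.3, 13.6]
opening: 0.001
```

```bash
python3 - <<'E'
from h import *
st(); print(inl(r.sense()['eef_pos']))
E
```

```text
t 34.35 pos [506.9 117.8  31.8] rpy deg [-179.99    0.54   76.36] F [  2.9 -49.3  13.6] op 0.001
(28.0, -0.5)
```

```bash
python3 - <<'E'
from h import *
c,im=snap('wrist','w24'); snap('top','top24'); snap('scene','s24')
hsv=cv2.cvtColor(im,cv2.COLOR_RGB2HSV)
for k,lo,hi in [('blue',(105,120,20),(125,255,255)),('orange',(3,150,20),(22,255,255))]:
    m=cv2.inRange(hsv,lo,hi); cs,_=cv2.findContours(m,cv2.RETR_EXTERNAL,cv2.CHAIN_APPROX_NONE)
    for q in cs:
        if cv2.contourArea(q)<300: continue
        q=q.reshape(-1,2); 
        if q[:,1].min()>60: 
            R=cv2.minAreaRect(plane(c,q,12)[:,:2].astype(np.float32)); print(k,q.min(0),q.max(0),'label@12',R,inl(R[0]))
E
```

```text
blue [287 185] [344 256] label@12 ((510.09112548828125, 128.73822021484375), (37.618316650390625, 28.580644607543945), 61.83126449584961) (39.4, -0.9)
blue [260  93] [372 151] label@12 ((521.0254516601562, 176.52511596679688), (26.13861656188965, 50.36880874633789), 76.34609985351562) (88.4, -0.1)
blue [159  65] [457  72] label@12 ((523.185302734375, 200.20489501953125), (2.8780746459960938, 131.1952667236328), 76.2872543334961) (111.9, 3.5)
orange [ 98 185] [178 255] label@12 ((422.2801208496094, 152.2093505859375), (47.34657669067383, 28.55278778076172), 29.191389083862305) (41.2, 90.0)
orange [89 93] [202 151] label@12 ((445.02587890625, 195.4041748046875), (26.38694190979004, 50.72634506225586), 75.93645477294922) (88.5, 78.2)
```

View pics/w24.png

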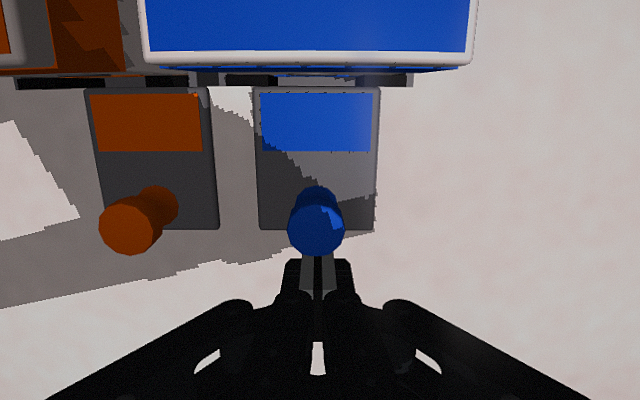

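View pics/s24.png

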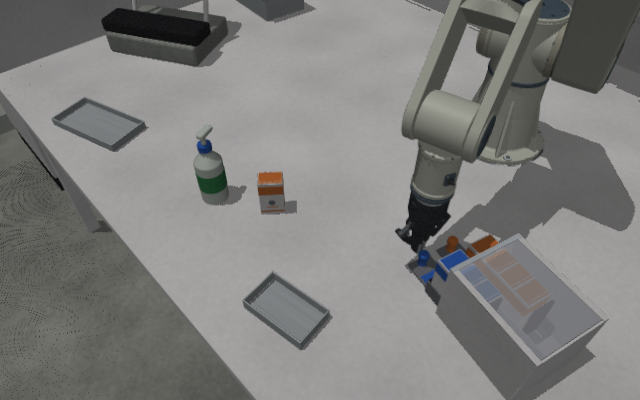

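Emit:
{"api": "jog_arm", "payload": {"increments": "-0.5 0 0 0 0 0 -1; -1 0 0 0 0 0 -1; -2 0 0 0 0 0 -1; -3 0 0 0 0 0 -1; -3 0 -2 0 0 0 -1; -3 0 -4 0 0 0 -1; 0 0 -4 0 0 0 -1; 0 0 -3 0 0 0 -1"}}

```text
clock: 35.3
eef_pos: [478.0, 2.2, 163.7]
tcp_rot: [3.14, -0.001, 1.327]
contact_force: [0.6, 0.3, -0.2]
opening: -0.006
```

Emit:
{"api": "jog_arm", "payload": {"increments": "0 0 0 0 0 0 -1; 0 0 0 0 0 0 -1; 0 0 0 0 0 0 -1; 0 0 0 0 0 0 -1; 0 0 0 0 0 0 -1; 0 0 0 0 0 0 -1; 0 0 0 0 0 0 -1; 0 0 0 0 0 0 -1"}}

```text
clock: 36.1
eef_pos: [477.8, 2.6, 161.1]
tcp_rot: [-3.141, 0.0, 1.329]
contact_force: [-0.6, 0.8, -0.0]
opening: 0.003
```

```bash
python3 - <<'E'
from h import *
st(); c,im=snap('wrist','w25'); snap('top','top25'); snap('scene','s25')
hsv=cv2.cvtColor(im,cv2.COLOR_RGB2HSV)
for k,lo,hi in [('blue',(105,120,20),(125,255,255)),('orange',(3,150,20),(22,255,255))]:
    m=cv2.inRange(hsv,lo,hi); cs,_=cv2.findContours(m,cv2.RETR_EXTERNAL,cv2.CHAIN_APPROX_NONE)
    for q in cs:
        if cv2.contourArea(q)<300: continue
        q=q.reshape(-1,2)
        for z in (12,112):
            R=cv2.minAreaRect(plane(c,q,z)[:,:2].astype(np.float32)); print(k,q.min(0),q.max(0),z,R,inl(R[0]))
c,im=load('top25'); cv2.imwrite('pics/t25c.png',cv2.resize(im[170:300,60:260],None,fx=4,fy=4,interpolation=cv2.INTER_CUBIC)[:,:,::-1])
for k in ('blue','orange'):
    for a,p in blobs(im,k,25)[0]:
        print('top',k,p.mean(0).round(), [round(float(v),1) for v in plane(c,[cv2.minAreaRect(p.astype(np.float32))[0]],100)[0]])
E
```

```text
t 36.1 pos [477.8   2.6 161.1] rpy deg [-1.7998e+02  1.0000e-02  7.6140e+01] F [-0.6  0.8 -0. ] op 0.003
blue [302   0] [332  15] 12 ((510.1903381347656, 133.06427001953125), (10.48126220703125, 22.576648712158203), 76.10986328125) (43.6, 0.1)
blue [302   0] [332  15] 112 ((505.5779113769531, 113.64472198486328), (6.890646457672119, 14.842484474182129), 76.10986328125) (23.7, -0.1)
orange [530 356] [605 398] 12 ((697.9381713867188, -283.9267578125), (19.11383628845215, 117.1734619140625), 50.2696418762207) (-316.3, -282.1)
orange [530 356] [605 398] 112 ((629.008056640625, -160.49575805664062), (12.565935134887695, 77.03280639648438), 50.269649505615234) (-213.0, -185.6)
orange [187   0] [227  16] 12 ((429.3716735839844, 153.4615478515625), (11.260103225708008, 30.620161056518555), 75.03560638427734) (44.1, 83.4)
orange [187   0] [227  16] 112 ((452.4455871582031, 127.05439758300781), (7.402678489685059, 20.13047981262207), 75.03556060791016) (24.0, 54.7)
top blue [209. 241.] [514.5, 164.8, 100.0]
top blue [185. 233.] [531.4, 220.5, 100.0]
top blue [172. 230.] [539.7, 249.1, 100.0]
top blue [436. 142.] [729.4, -349.1, 100.0]
top orange [203. 273.] [443.7, 178.5, 100.0]
top orange [176. 267.] [456.4, 239.6, 100.0]
top orange [163. 264.] [463.6, 268.2, 100.0]
top orange [377. 181.] [638.0, -213.2, 100.0]
```

View pics/w25.png

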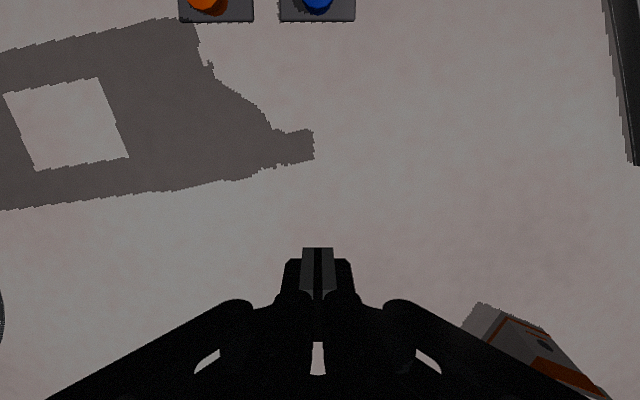

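View pics/t25c.png

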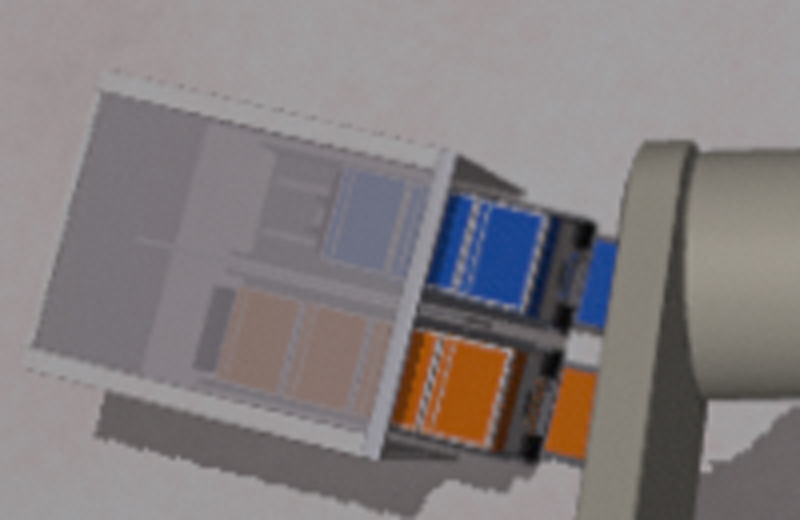

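```bash
python3 - <<'E'
from h import *
st(); print(r.sign_off())
E
```

```text
t 36.25 pos [477.9   2.6 161.3] rpy deg [-180.      0.     76.13] F [ 1.3 -0.1 -0.2] op -0.002
the job is handed in; nothing more can be done
None
```

I restocked the empty lane and handed the job in at 36.25 s, well under the 72 s limit. `sign_off` gave no verdict, so the result rests on my own checks below.

**What I did:**
- Pinched the blue knob and pulled the tray out until it hit its stop.
- Picked the three blue cartons one at a time and pushed each in over the lips against the pusher. I then lowered and released each one.
- Pushed the tray home with closed fingers on the knob until it stopped, at about 49 N.
- Backed the arm clear of everything.

**Last checks:**
- **Cartons in the lane:** with the tray still out, the carton tops measured 18, 58 and 98 mm behind the lips. The true values are about 20, 60 and 100, because the blue mask leaves out a white edge. They were centred within about 1 mm and square within about 0.2°.
- **Tray home:** with the tray pushed in, its blue label lined up with the fixed orange label to 0.1 mm. The front blue carton lined up with the front orange one to 0.6 mm.
- **Objects to leave alone:** the orange carton and spray bottle were within about 2 mm of where they started. The steel dish looked unmoved in the pictures, but I did not measure it again.
- **Robot clear:** the measured force on the arm was close to zero at hand-in.

**What I could not confirm:**
- **Stop position:** by the finger position alone, the tray stopped about 6 mm sooner than I had worked out. I put this down to arm flex and the contact point, because the camera alignment showed the tray home.
- **Pusher and rear cartons:** with the tray home I did not measure the pusher's travel or the two rear cartons' positions. The third carton was only seen through the clear roof.

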